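# Pack the dried colour samples and lock the transit case

## Robot

A 6-joint arm with a two-finger parallel gripper is mounted at the origin on a cart in front of the work surface, level with it; the furniture and walls round the work are solid. World frame = base frame: x ahead of the robot, y to its left, z up, the work surface at z = 0. Lengths are in m, angles in rad, forces in N, time in s.
With the tool pointing down it reaches from about 0.375 to 0.975 m from the base axis. Payload 3.8 kg.
Tool frame: the origin (TCP) lies at the very end of the fingers, on their centre line; the grasp point (between the pads) lies 19 mm behind it (bot.pinch_z is the distance from the TCP to the grasp point, in m); x points along the fingers, y is the direction in which the jaws open and shut, and the axes are right-handed (so a half turn about x gives the same grasp; the last joint's range is limited). The gripper opens to 85 mm and grips with 20 to 120 N. Pads are 22 mm wide; open, the fingers measure 114 mm over their backs; the gripper's body (76 mm by 85 mm) begins 54 mm behind the grasp point. The pads swing forward as they close: fully open they stand 13 mm farther back than shut.
Start: joints at [1.103, 0.264, 1.604, -0, 1.274, -0.037], TCP at [0.282, 0.613, 0.231] pointing down, gripper open.
Joint ranges: [-2.63, 2.63], [-0.94, 2.18], [0.31, 2.57], [-1.31, 4.45], [0, 2.66], [-2.55, 2.55]. Speed limits (rad/s): [2.57, 2.57, 3.14, 3.14, 3.14, 3.14].

## Interface

Orientations are given as a rotation vector (axis times angle).
In Python, from workcell import monitor, imaging, finish_job, bot gives the robot as it stands.
- The arm moves only by the tool jog_arm, never from a script. Its argument "rows" is a list of rows, each a list of 7 numbers: the shift along the tool's x, y, z in m, then the turn, a rotation vector about the tool's x, y, z in rad, then the opening in per cent of the stroke, from 0 (shut) to 100 (fully open). A call has 1 to 20 rows; each row is the pose to reach, as a shift and turn from the pose measured when the call began, along the tool's axes at that moment; what a row does not reach only later rows make up. A row lasts 1/10 s, in which the tool goes at most 50 mm and 8.59 degrees, less where a joint would pass 70% of its speed; a pose out of reach is approached as far as the arm can. A call with a gripper value outside its range is refused whole. The fingers move at their own pace and stop on an object; "force" is the grip in N (left out, the last holds). Time passes only in rows, so rows that repeat a pose let the fingers close. It gives the time, the measured TCP pose, the force and the opening at its end, in the units of the state.
- monitor.read_state(): the state, without advancing time (a new reading comes with each control period).
- imaging.read_camera(name): name is "scene" or "side" or "wrist"; returns the picture (480x640x3 uint8, blue, green, red); there is no depth.
- imaging.camera_params(name): a dict with "fx", "fy", "cx", "cy" (pixels), "T" (4x4, takes a point from camera to world coordinates); the wrist camera has in their place "T_tool_cam" (4x4, takes a point from camera to tool coordinates, whose origin is the TCP and whose axes are the tool frame's). Camera axes: x right, y down, z forward; pixel columns grow to the right and rows downward; lengths in m; the calibration is good to about 2 mm. A picture is of the moment at which its call begins: read the wrist's pose just before it. camera_params takes no time and is no camera call.
- finish_job(): hands the job in, once; it reports no verdict.
The state is a dict: "time": time; "q": joint angles; "joint_vel": joint speeds; "joint_torque": joint torques, N m; "tool_pos": TCP position; "tcp_rot": TCP orientation; "wrist_force": force on the tool from outside, world axes, zero at the start; "torque": the same for the moment, N m; "width": opening from 0.0 (shut) to 1.0 (fully open).
Only numpy, scipy, OpenCV 4.12 (cv2) and the standard library are available. Lean on these libraries where they do the work, as an engineer would, in place of code of your own. Each camera call takes 0.05 s, during which the arm holds its last target. There are 200 camera calls.

## Task

Lift every colour sample plate off its peg on the drying rack and stand it upright in a slot of the wooden case, one plate to a slot. Then lay the lid in the case's rebate so that it sits flat all round, and turn both red quarter-turn locks clockwise until they drop into their locked position over the lid. Leave the tools on the bench where they are.

Things in the scene. Friction and masses are not known exactly. Their poses are not given: they have to be found in the camera images.
- rack: Fixed drying rack. Origin: on the worktop under the middle of its rail. Wooden foot 85x345x12 mm; 12 mm black rail along y, 155 mm high; five 5 mm pegs at y = -144, -72, 0, 72, 144 mm run level from the rail along the rack's -x (to the robot) and end 45 mm out in a tip turned 5 mm up. A plate comes off when raised 6 to 14 mm and drawn 35 mm or more along -x.
- case: Fixed plywood case, 180 (x) x 126 (y) x 118 mm high, open on top, a lock on each x end. Origin: centre of its underside. Inside 150 x 96 mm, floor 6 mm up. Fingers opened over 65 mm would meet its side walls. Rebate for the lid: ledge at z = 112 mm within a 6 mm high rim, 3 mm play all round.
- case_slots (a point): Middle of the case's middle slot, on its floor. Five slots, at -60, -30, 0, 30, 60 mm along x, each 11 mm wide (x), 96 mm long (y), between black ridges whose sloping roofs begin 38 mm above this floor and peak at 48 mm. A plate stands in a slot with its width along the case's y, either way round; its grip point is then 80 mm above the floor.
- lid_grip (a point): Loose wooden lid, 166 (x) x 106 (y) x 6 mm, 0.2 kg, with a black bridge handle: bar 12 mm thick (x), 64 mm long (y), 24 to 38 mm above the underside. This point: centre of the bar, 31 mm above the underside. The lid's x goes along the case's x, either way round; seated, this point is 143 mm above the case's origin. Two 4.5 mm ridges with a notch between on each x end.
- lock1 (a joint): Quarter-turn lock at the case's +x end. 0 = open (wing and tongue along the case's y), 1.571 = locked (tongue inwards over the lid), end stop there. Turns clockwise from above, stays where it is left, takes under 0.3 N m. From about 0.9 the tongue rides up a ridge on the lid and before the stop (at 1.05 to 1.4) drops 3.5 mm into the notch behind it.
- lock2 (a joint): The same lock at the case's -x end: 0 = open, 1.571 = locked, clockwise from above.
- lock1_grip (a point): Grip point of lock 1, on its turning axis 112 mm from the case's centre along +x, 148 mm above the case's origin, 10 mm below the top of its red wing (10 mm thick in point x, 40 long in point y, 26 tall). The point turns with the wing. Fingertips more than 24 mm below it would touch rim or lid.
- lock2_grip (a point): The same point of lock 2, on its axis 112 mm from the case's centre along -x.
- lock1_tongue (a point): Tip of lock 1's sprung steel tongue (a 10 mm thick bar under the wing, reaching 43 mm from the axis). This point lies in the bar's axis 36 mm from the lock's axis; 124 mm above the case's origin when down, 127.5 mm on a lid ridge.
- lock2_tongue (a point): The same point of lock 2's tongue.
- plate1_grip (a point): Sample plate, red, 60 g, 100 mm tall: plate 50 (y) x 60 (z) x 6 mm (x) under a black grip tab 24 (y) x 40 (z) x 12 mm (x). This point: centre of the tab, 80 mm above the lower edge, 20 mm below the top. Hangs on a peg by a window 14 mm wide, 20 mm high, its upper edge 54 mm above the lower edge. Plate faces along x. May be absent.
- plate2_grip (a point): Sample plate, blue, 60 g, 100 mm tall: plate 50 (y) x 60 (z) x 6 mm (x) under a black grip tab 24 (y) x 40 (z) x 12 mm (x). This point: centre of the tab, 80 mm above the lower edge, 20 mm below the top. Hangs on a peg by a window 14 mm wide, 20 mm high, its upper edge 54 mm above the lower edge. Plate faces along x. May be absent.
- plate3_grip (a point): Sample plate, yellow, 60 g, 100 mm tall: plate 50 (y) x 60 (z) x 6 mm (x) under a black grip tab 24 (y) x 40 (z) x 12 mm (x). This point: centre of the tab, 80 mm above the lower edge, 20 mm below the top. Hangs on a peg by a window 14 mm wide, 20 mm high, its upper edge 54 mm above the lower edge. Plate faces along x. May be absent.
- plate4_grip (a point): Sample plate, green, 60 g, 100 mm tall: plate 50 (y) x 60 (z) x 6 mm (x) under a black grip tab 24 (y) x 40 (z) x 12 mm (x). This point: centre of the tab, 80 mm above the lower edge, 20 mm below the top. Hangs on a peg by a window 14 mm wide, 20 mm high, its upper edge 54 mm above the lower edge. Plate faces along x. May be absent.
- plate5_grip (a point): Sample plate, white, 60 g, 100 mm tall: plate 50 (y) x 60 (z) x 6 mm (x) under a black grip tab 24 (y) x 40 (z) x 12 mm (x). This point: centre of the tab, 80 mm above the lower edge, 20 mm below the top. Hangs on a peg by a window 14 mm wide, 20 mm high, its upper edge 54 mm above the lower edge. Plate faces along x. May be absent.
- lid: The lid itself; origin at the centre of its underside, axes as lid_grip.
- tape_tan: Roll of tan tape, 96 x 96 x 25 mm, a bystander; origin under its centre.
- mallet: Mallet, 70 x 269 x 48 mm, a bystander; origin under its centre.
- marker_red: Red marker, 16 x 140 x 18 mm, a bystander; origin under its centre.
- marker_black: Black marker, 16 x 140 x 18 mm, a bystander; origin under its centre.
- flat_brush: Flat brush, 42 x 214 x 22 mm, a bystander; origin under its centre.
Not all that is in view belongs to the job. What is shaped like the part that bears plate4_grip but purple is not meant.

How it is judged:
On the way, in this order (a step that is already met when the one before it is completed fails the run):
1. every plate present stands in a slot of the case (z of plate1_grip in the frame of case between 0.078 and 0.091 m and x of plate1_grip in the frame of case between -0.075 and 0.075 m and y of plate1_grip in the frame of case between -0.04 and 0.04 m and angle between each of plate1_grip, plate2_grip, plate3_grip, plate4_grip, plate5_grip's own z axis and vertical below 0.22 rad and z of plate2_grip in the frame of case between 0.078 and 0.091 m and x of plate2_grip in the frame of case between -0.075 and 0.075 m and y of plate2_grip in the frame of case between -0.04 and 0.04 m and z of plate3_grip in the frame of case between 0.078 and 0.091 m and x of plate3_grip in the frame of case between -0.075 and 0.075 m and y of plate3_grip in the frame of case between -0.04 and 0.04 m and z of plate4_grip in the frame of case between 0.078 and 0.091 m and x of plate4_grip in the frame of case between -0.075 and 0.075 m and y of plate4_grip in the frame of case between -0.04 and 0.04 m and z of plate5_grip in the frame of case between 0.078 and 0.091 m and x of plate5_grip in the frame of case between -0.075 and 0.075 m and y of plate5_grip in the frame of case between -0.04 and 0.04 m), for 0.2 s.
2. the lid lies flat in the rebate (z of lid_grip in the frame of case between 0.14 and 0.1455 m and x of lid_grip in the frame of case between -0.007 and 0.007 m and y of lid_grip in the frame of case between -0.007 and 0.007 m and angle between lid_grip's own z axis and vertical below 0.04 rad), for 0.2 s.
3. both locks are turned to their locked detent (value of joint each of lock1, lock2 above 1.4 rad and z of each of lock1_tongue, lock2_tongue in the frame of case below 0.1257 m), for 0.2 s.
At the end, for the whole second after the job is handed in: Every plate present stands in a slot (foot within 5 mm of its floor, under 0.22 rad from upright); the lid lies flat in the rebate, within 7 mm of the middle and 2.5 mm in height, at rest; both locks read over 1.40 rad, tongues dropped to within 1.7 mm of their lowest position (all of step 1 and all of step 2 and all of step 3 and linear speed of lid below 0.02 m/s); the robot touches nothing.
It fails at once if a tool or tape roll on the bench is moved more than 4 cm (distance of any of tape_tan, mallet, marker_red, marker_black, flat_brush from where it was at the start of the episode above 0.04 m).
Of plate1, plate2, plate3, plate4, plate5 only 3 to 5 are there at a start; the rules pass over those that are not, and their reading is None.
At some moment in a run one of lid may be knocked a few centimetres aside while the robot is not near it.
It also fails if it takes over 210 s, if anything falls off the work surface, if the arm or the gripper's body presses on something with over 40 N, if the wrist force passes 120 N, or if a joint passes its speed limit or range.

## Working session

There is one attempt and no reset: what is moved stays moved. The work goes in short steps, Python scripts to look and compute and a tool call to move; the robot and the scene stay as the last step left them, time stands still between calls to the robot, and variables do not carry over. Pictures are saved under pics/ and viewed, about 12 in all and at most 16, crops included, and the job is handed in when it is done.

Besides the shell and the picture viewer there is one more tool, called after "Emit:" by a JSON object that holds its "fn" and its "kwargs", one argument or row to a line. jog_arm: Moves the arm, as the interface text tells. Its arguments: {"type":"object","properties":{"rows":{"type":"array","items":{"type":"array","items":{"type":"number"}}},"force":{"type":"number"}},"required":["rows"]}

```bash
mkdir -p pics; ls; python3 - <<'E'
from workcell import monitor, imaging, bot
import cv2, numpy as np
np.set_printoptions(precision=4,suppress=True)
print(monitor.read_state())
for n in("scene","side","wrist"):
    im=imaging.read_camera(n); cv2.imwrite(f"pics/{n}0.png",im); print(n,imaging.camera_params(n))
E
```

```text
pics
{'time': 0.0, 'q': array([ 1.1031,  0.2648,  1.6054,  0.    ,  1.2737, -0.0369]), 'joint_vel': array([ 0.0005,  0.0009, -0.0004,  0.0005, -0.0019,  0.0011]), 'joint_torque': array([ -0.0008, -51.5118, -36.7311,   0.0002,   0.0131,  -0.    ]), 'tool_pos': array([0.2815, 0.6127, 0.2299]), 'tcp_rot': array([ 0.3362,  1.5448, -0.3397]), 'wrist_force': array([ 0.0885,  0.009 , -0.4356]), 'torque': array([ 0.0112, -0.0282, -0.0075]), 'width': 1.0012725651711556}
scene {'fx': 505.52575680561637, 'fy': 505.52575680561637, 'cx': 316.1735729371818, 'cy': 235.38136559410472, 'T': array([[ 0.7523, -0.4246,  0.5038, -0.0473],
       [-0.6588, -0.4731,  0.585 , -0.5767],
       [-0.01  , -0.7719, -0.6356,  0.8746],
       [ 0.    ,  0.    ,  0.    ,  1.    ]])}
side {'fx': 570.2976551289934, 'fy': 570.2976551289934, 'cx': 315.2433794239749, 'cy': 242.42188440265792, 'T': array([[ 0.9889, -0.0807,  0.1245,  0.3391],
       [-0.1456, -0.369 ,  0.918 , -1.4067],
       [-0.0281, -0.9259, -0.3767,  0.7351],
       [ 0.    ,  0.    ,  0.    ,  1.    ]])}
wrist {'fx': 403.7149834610308, 'fy': 403.7149834610308, 'cx': 314.4345754030551, 'cy': 241.47179870655577, 'T_tool_cam': array([[ 0.    , -0.3141,  0.9494, -0.1417],
       [ 1.    ,  0.001 ,  0.0003,  0.0001],
       [-0.001 ,  0.9494,  0.3141, -0.0795],
       [ 0.    ,  0.    ,  0.    ,  1.    ]])}
```

View pics/scene0.png

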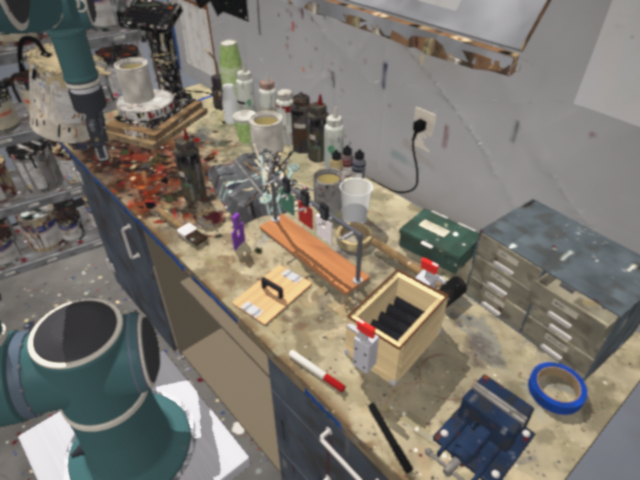

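View pics/side0.png

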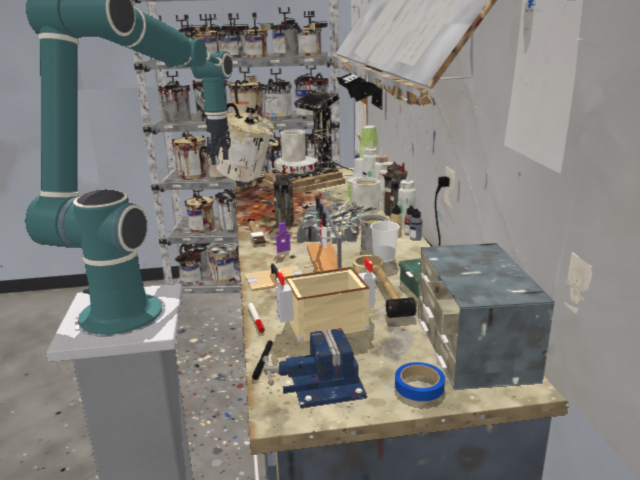

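The scene view shows the case at about (395,330), the lid at (272,292), the rack with its orange foot at (315,250), a purple decoy at (238,228), and the red and black markers at (318,370) and (390,437). Next I'll enlarge the rack and case.

```bash
python3 - <<'E'
import cv2
im=cv2.imread("pics/scene0.png")
cv2.imwrite("pics/c1.png",cv2.resize(im[180:330,220:420],None,fx=4,fy=4,interpolation=cv2.INTER_CUBIC))
cv2.imwrite("pics/c2.png",cv2.resize(im[250:400,300:500],None,fx=4,fy=4,interpolation=cv2.INTER_CUBIC))
E
```

```text
(no output)
```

View pics/c1.png

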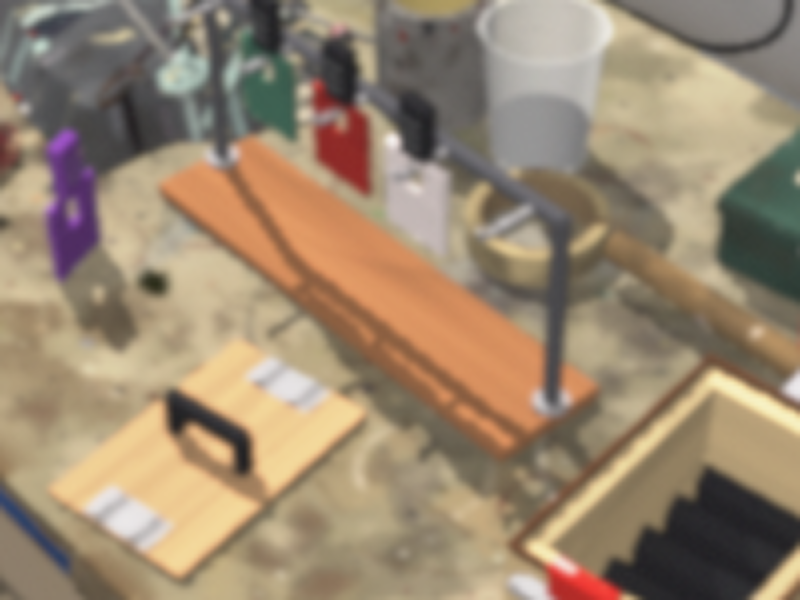

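View pics/c2.png

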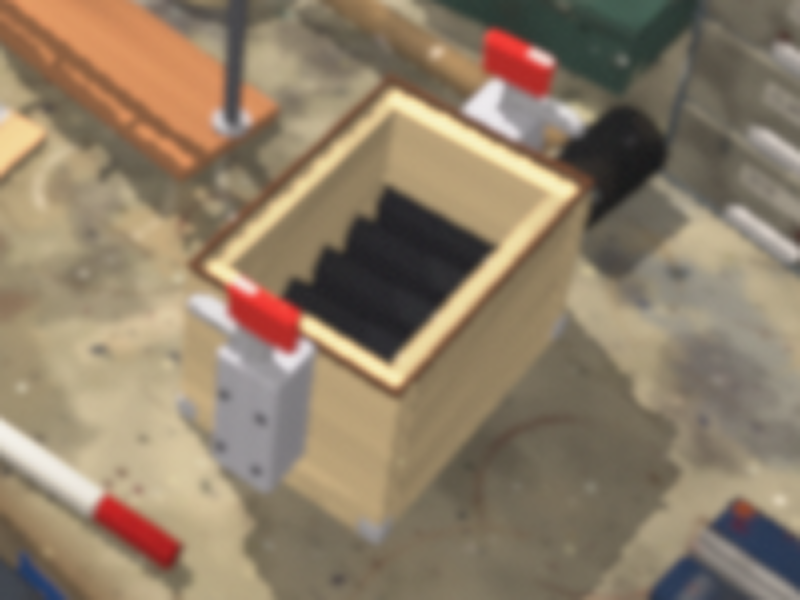

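The crops show green, red and white plates on pegs, with the rightmost peg empty. The leftmost peg is cut off, so I need to check it. The only lookalike is the purple decoy standing at (238,228), and it isn't on the rack. I'll fit the case, rack foot and lid from their corners.

```bash
cat > h.py <<'E'
import numpy as np, cv2
from scipy.spatial.transform import Rotation as R
from scipy.optimize import least_squares
from workcell import monitor, imaging
np.set_printoptions(precision=4,suppress=True)
def tool():
    s=monitor.read_state(); T=np.eye(4); T[:3,:3]=R.from_rotvec(s["tcp_rot"]).as_matrix(); T[:3,3]=s["tool_pos"]; return T
def cam(n,Tt=None):
    p=imaging.camera_params(n)
    return p, (p["T"] if n!="wrist" else Tt@p["T_tool_cam"])
def back(n,uv,z,Tt=None):
    p,T=cam(n,Tt); uv=np.atleast_2d(uv).astype(float)
    d=np.c_[(uv[:,0]-p["cx"])/p["fx"],(uv[:,1]-p["cy"])/p["fy"],np.ones(len(uv))]@T[:3,:3].T
    return T[:3,3]+d*((z-T[2,3])/d[:,2])[:,None]
def proj(n,P,Tt=None):
    p,T=cam(n,Tt); q=(np.atleast_2d(P)-T[:3,3])@T[:3,:3]
    return np.c_[p["fx"]*q[:,0]/q[:,2]+p["cx"],p["fy"]*q[:,1]/q[:,2]+p["cy"]]
def fit(obj,P):  # planar rigid fit obj xy -> world xy
    obj=np.array(obj,float);P=np.array(P)[:,:2];a=obj-obj.mean(0);b=P-P.mean(0)
    th=np.arctan2((a[:,0]*b[:,1]-a[:,1]*b[:,0]).sum(),(a*b).sum())
    M=np.array([[np.cos(th),-np.sin(th)],[np.sin(th),np.cos(th)]])
    t=P.mean(0)-M@obj.mean(0); return t,th,np.linalg.norm(obj@M.T+t-P,axis=1)
def goal(p,yaw,tcpz=None):
    """shift/turn in present tool axes so tool points down, jaws(y) along world yaw, TCP at p"""
    T=tool(); best=None
    for k in(0,np.pi):
        y=np.array([np.cos(yaw+k),np.sin(yaw+k),0]);x=np.array([0,0,-1.]);M=np.c_[x,y,np.cross(x,y)]
        r=R.from_matrix(T[:3,:3].T@M).as_rotvec()
        if best is None or np.linalg.norm(r)<np.linalg.norm(best):best=r
    return np.r_[T[:3,:3].T@(np.array(p)-T[:3,3]),best]
def shot(n,name):
    T=tool(); im=imaging.read_camera(n); cv2.imwrite(f"pics/{name}.png",im); np.save(f"pics/{name}.npy",T); return im,T
E
python3 - <<'E'
from h import *
def px(c,o): return np.array(c)/4.+np.array(o)
c=back("scene",px([(195,265),(390,82),(590,182),(400,392)],(300,250)),.118)
print("case",c[:,:2],fit([(-.09,.063),(.09,.063),(.09,-.063),(-.09,-.063)],c))
r=back("scene",px([(160,187),(255,135),(597,385),(505,455)],(220,180)),.012)
print("rack",r[:,:2],fit([(-.0425,.1725),(.0425,.1725),(.0425,-.1725),(-.0425,-.1725)],r))
l=back("scene",px([(50,490),(240,340),(365,410),(180,578)],(220,180)),.006)
print("lid",l[:,:2],fit([(-.083,.053),(.083,.053),(.083,-.053),(-.083,-.053)],l))
post=back("scene",px([(222,158),(550,402)],(220,180)),.012);print("posts",post)
top=back("scene",px([(560,222)],(220,180)),.155);print("railend",top)
E
```

```text
case [[ 0.4351 -0.1118]
 [ 0.6047 -0.0881]
 [ 0.6251 -0.2061]
 [ 0.4519 -0.2304]] (array([ 0.5292, -0.1591]), np.float64(0.14472966639001883), array([0.0045, 0.0062, 0.0033, 0.0048]))
rack [[0.5462 0.3483]
 [0.6316 0.3512]
 [0.6295 0.0126]
 [0.5468 0.0074]] (array([0.5885, 0.1799]), np.float64(0.0006951017721558676), array([0.004 , 0.0014, 0.0054, 0.0007]))
lid [[0.3336 0.1678]
 [0.4956 0.1952]
 [0.5137 0.0953]
 [0.3503 0.0638]] (array([0.4233, 0.1305]), np.float64(0.17627984389409002), array([0.0013, 0.002 , 0.0025, 0.0005]))
posts [[0.5978 0.3457 0.012 ]
 [0.5977 0.0212 0.012 ]]
railend [[0.5958 0.0198 0.155 ]]
```

Fits agree with the given sizes to within about 5 mm. The rail comes out at x≈0.597 and the middle peg at y≈0.182. I'll move over the rack for a wrist view.

```bash
python3 - <<'E'
from h import *
T=tool(); print(T[:3,:3])
print(goal((.50,.182,.33),np.pi/2))
E
```

```text
[[-0.0008  0.4176  0.9086]
 [-0.0016  0.9086 -0.4176]
 [-1.     -0.0018 -0.0001]]
[-0.0993 -0.3004  0.3783 -0.4308 -0.0005  0.0017]
```

Emit:
{"fn": "jog_arm", "kwargs": {
  "rows": [
    [-0.05,0,0,0,0,0,70],
    [-0.1,0,0,0,0,0,70],
    [-0.1,-0.03,0.04,-0.14,0,0,70],
    [-0.1,-0.06,0.08,-0.28,0,0,70],
    [-0.1,-0.09,0.115,-0.431,0,0,70],
    [-0.1,-0.12,0.15,-0.431,0,0,70],
    [-0.1,-0.15,0.19,-0.431,0,0,70],
    [-0.1,-0.18,0.23,-0.431,0,0,70],
    [-0.1,-0.21,0.265,-0.431,0,0,70],
    [-0.1,-0.24,0.305,-0.431,0,0,70],
    [-0.1,-0.27,0.34,-0.431,0,0,70],
    [-0.1,-0.3,0.378,-0.431,0,0,70],
    [-0.1,-0.3,0.378,-0.431,0,0,70],
    [-0.1,-0.3,0.378,-0.431,0,0,70]
  ]
}}

```text
time: 1.55
tool_pos: [0.5, 0.1815, 0.3304]
tcp_rot: [0.001, 1.572, -0.003]
wrist_force: [-0.1, 0.3, 0.1]
width: 0.702
```

```bash
python3 - <<'E'
from h import *
im,T=shot("wrist","w1"); print(T)
E
```

```text
[[-0.0017  0.0029  1.      0.5   ]
 [-0.0013  1.     -0.0029  0.1815]
 [-1.     -0.0013 -0.0017  0.3304]
 [ 0.      0.      0.      1.    ]]
```

View pics/w1.png

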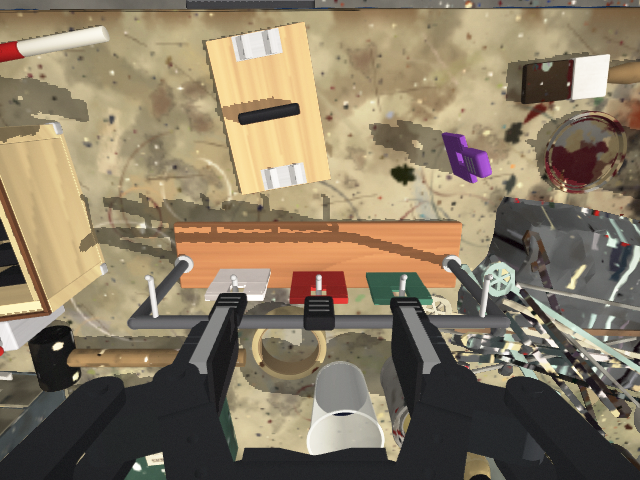

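In this wrist view (up is toward the robot) white, red and green hang at px x = 232, 319 and 405 on pegs −72, 0 and +72 mm, and both end pegs are empty. So three plates are present. I'll enlarge the red tab in both views to triangulate it.

```bash
python3 - <<'E'
import cv2,numpy as np
a=cv2.imread("pics/w1.png")[255:345,200:440]; b=cv2.imread("pics/scene0.png")[170:245,265:345]
a=cv2.resize(a,(800,300),interpolation=cv2.INTER_CUBIC); b=cv2.resize(b,None,fx=4,fy=4,interpolation=cv2.INTER_CUBIC)
c=np.zeros((600,800,3),np.uint8); c[:300]=a; c[300:600,:320]=b
d=cv2.imread("pics/w1.png")[110:330,0:110]; d=cv2.resize(d,None,fx=1.36,fy=1.36); c[300:599,400:550]=d[:299]
cv2.imwrite("pics/c3.png",c)
E
```

```text
(no output)
```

View pics/c3.png

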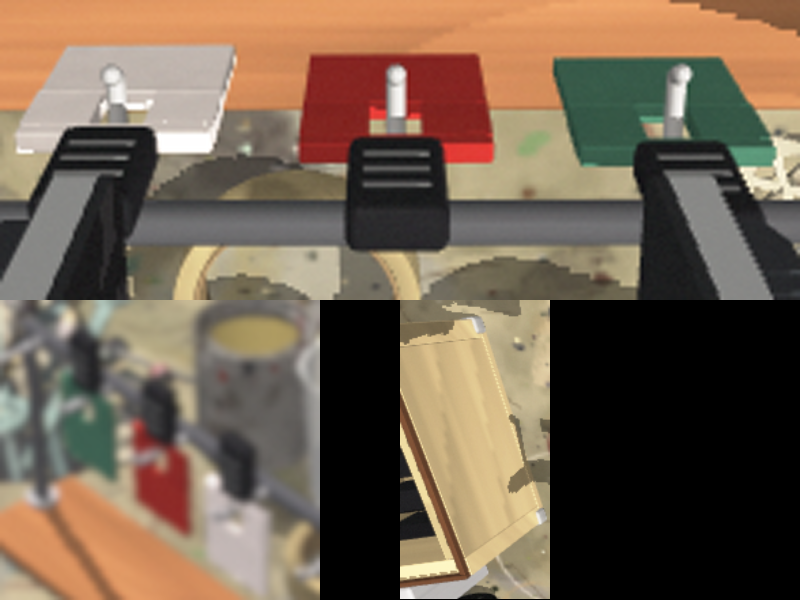

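```bash
python3 - <<'E'
from h import *
T=np.load("pics/w1.npy")
def solve(obj,px,x0):
    obj=np.array(obj)/1000.; px=np.array(px)/3.3333+np.array([200,255])
    f=lambda v:(proj("wrist",obj@R.from_rotvec([0,0,v[3]]).as_matrix().T+v[:3],T)-px).ravel()
    s=least_squares(f,x0); return s.x,np.abs(s.fun).max()
sh=[(-3,-25,-20),(-3,25,-20),(-3,-25,-80),(-3,25,-80)]
tt=[(-6,-12,20),(-6,12,20),(6,-12,20),(6,12,20)]
print("red",solve(tt+sh,[(347,210),(448,210),(350,248),(447,248),(302,148),(492,148),(310,55),(478,55)],[.57,.18,.18,0]))
print("white",solve(sh,[(20,132),(213,132),(68,46),(237,46)],[.57,.11,.18,0]))
print("green",solve(sh,[(580,148),(772,148),(553,58),(722,58)],[.57,.25,.18,0]))
E
```

```text
red (array([0.5833, 0.1848, 0.1681, 0.0002]), np.float64(1.3204655441331283))
white (array([ 0.5759,  0.1122,  0.1762, -0.0018]), np.float64(0.6830445910687786))
green (array([ 0.58  ,  0.2574,  0.1772, -0.0013]), np.float64(0.8991675290993157))
```

The peg spacing of 72.6 mm checks out, and grip height ≈0.1775 agrees with the geometry. I'll take a close view of the case before grasping.

Emit:
{"fn": "jog_arm", "kwargs": {
  "rows": [
    [-0.03,-0.04,0,0,0,0,50],
    [-0.03,-0.085,0.01,0,0,0,50],
    [-0.03,-0.13,0.02,0,0,0,50],
    [-0.03,-0.175,0.03,0,0,0,50],
    [-0.03,-0.22,0.04,0,0,0,50],
    [-0.03,-0.265,0.05,0,0,0,50],
    [-0.03,-0.31,0.05,0,0,0,50],
    [-0.03,-0.34,0.05,0,0,0,50],
    [-0.03,-0.34,0.05,0,0,0,50],
    [-0.03,-0.34,0.05,0,0,0,50],
    [-0.03,-0.34,0.05,0,0,0,50]
  ]
}}

```text
time: 2.7
tool_pos: [0.5497, -0.1554, 0.3606]
tcp_rot: [-0.001, 1.573, 0.001]
wrist_force: [-0.8, 0.1, 0.0]
width: 0.499
```

```bash
python3 - <<'E'
from h import *
im,T=shot("wrist","w2"); print(T)
T1=np.load("pics/w1.npy")
print(back("wrist",[(200+397/3.333,255+229/3.333)],.1975,T1))
for n,q in(("w",[(68,46),(237,46)]),("g",[(553,58),(722,58)])):
    print(n,back("wrist",np.array(q)/3.333+[200,255],.0975,T1)+[.003,0,0])
E
```

```text
[[-0.0018 -0.0014  1.      0.5497]
 [-0.0002  1.      0.0014 -0.1554]
 [-1.     -0.0002 -0.0018  0.3606]
 [ 0.      0.      0.      1.    ]]
[[0.5776 0.1845 0.1975]]
w [[0.5756 0.0868 0.0975]
 [0.5757 0.1375 0.0975]]
g [[0.5797 0.2324 0.0975]
 [0.5798 0.2832 0.0975]]
```

View pics/w2.png

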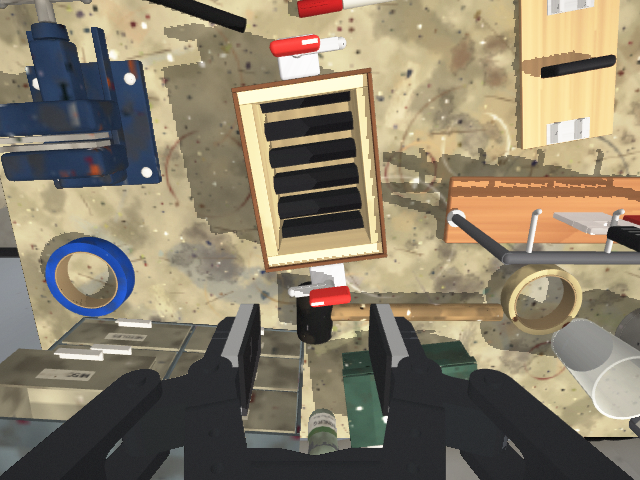

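This view shows the case clearly, with rim corners at (233,89), (371,69), (386,256) and (267,271). Five slots sit between six ridges. The open locks are at (295,45) and (330,296), and the mallet head lies beyond lock 1.

```bash
python3 - <<'E'
from h import *
T=np.load("pics/w2.npy"); im=cv2.imread("pics/w2.png")
c=back("wrist",[(233,89),(371,69),(386,256),(267,271)],.118,T)
o=[(-.09,-.063),(-.09,.063),(.09,.063),(.09,-.063)]
t,th,r=fit(o,c); print(c[:,:2],t,th,r)
# draw model: rim, inner top edge, slot centres at ridge peak height, wings
M=R.from_rotvec([0,0,th]).as_matrix(); P=lambda q:proj("wrist",np.array(q,float)@M.T+np.r_[t,0],T)
im=cv2.resize(im,None,fx=3,fy=3,interpolation=cv2.INTER_CUBIC)
def line(q,col):
    cv2.polylines(im,[np.round(P(q)*3+1).astype(int)],True,col,1)
line([(a,b,.118) for a,b in o],(0,0,255)); line([(a*75/90,b*48/63,.006) for a,b in o],(255,0,0))
for s in range(-2,3): line([(s*.03,-.048,.054),(s*.03,.048,.054)],(0,255,0))
for s in(-1,1): line([(s*.112,-.02,.158),(s*.112,.02,.158)],(255,255,0))
cv2.imwrite("pics/w2o.png",im[60:960,600:1300][::1,::1][:, :])
im=im[60:960,600:1300]; cv2.imwrite("pics/w2o.png",cv2.resize(im,(467,600),interpolation=cv2.INTER_AREA))
E
```

```text
[[ 0.4538 -0.2286]
 [ 0.4371 -0.1063]
 [ 0.6121 -0.083 ]
 [ 0.6289 -0.2043]] [ 0.533  -0.1555] 0.13568649726023102 [0.0021 0.002  0.0025 0.0024]
```

View pics/w2o.png

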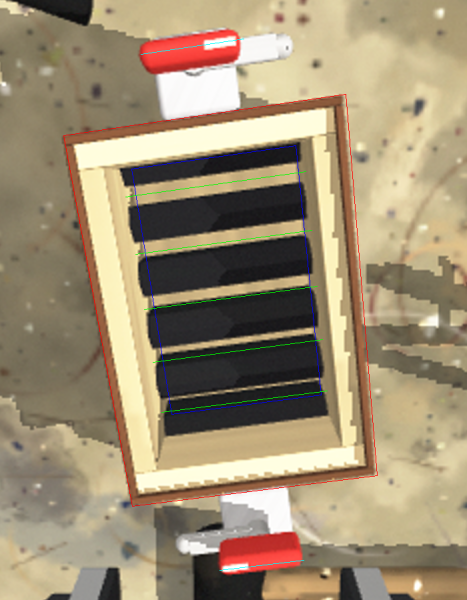

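```bash
python3 - <<'E'
from h import *
T=np.load("pics/w2.npy"); g=cv2.cvtColor(cv2.imread("pics/w2.png"),cv2.COLOR_BGR2GRAY).astype(np.float32)
t=np.array([.533,-.1555]);th=.1357;M=R.from_rotvec([0,0,th]).as_matrix()
xs=np.arange(-.085,.09,.0005)
for y in(-.02,0,.02):
    uv=proj("wrist",np.c_[xs,0*xs+y,0*xs+.044]@M.T+np.r_[t,0],T).astype(np.float32)
    v=cv2.remap(g,uv[:,0],uv[:,1],cv2.INTER_LINEAR).ravel(); d=v<70
    print(y,[(round(xs[i]*1000,1),'rise' if d[i-1] else 'fall') for i in range(1,len(xs)) if d[i]!=d[i-1]])
# rim: sub-pixel line fit of outer edge, using brown/bench contrast along case normals
E
```

```text
-0.02 [(np.float64(-75.0), 'fall'), (np.float64(-65.5), 'rise'), (np.float64(-54.5), 'fall'), (np.float64(-35.5), 'rise'), (np.float64(-26.5), 'fall'), (np.float64(-6.0), 'rise'), (np.float64(0.5), 'fall'), (np.float64(24.0), 'rise'), (np.float64(28.5), 'fall'), (np.float64(54.0), 'rise'), (np.float64(56.0), 'fall'), (np.float64(77.5), 'rise')]
0 [(np.float64(-74.5), 'fall'), (np.float64(-65.5), 'rise'), (np.float64(-54.5), 'fall'), (np.float64(-36.0), 'rise'), (np.float64(-27.0), 'fall'), (np.float64(-5.5), 'rise'), (np.float64(1.0), 'fall'), (np.float64(24.0), 'rise'), (np.float64(28.5), 'fall'), (np.float64(54.0), 'rise'), (np.float64(56.0), 'fall'), (np.float64(77.5), 'rise')]
0.02 [(np.float64(-75.0), 'fall'), (np.float64(-65.5), 'rise'), (np.float64(-54.5), 'fall'), (np.float64(-35.5), 'rise'), (np.float64(-27.0), 'fall'), (np.float64(-6.0), 'rise'), (np.float64(1.0), 'fall'), (np.float64(24.0), 'rise'), (np.float64(28.5), 'fall'), (np.float64(54.0), 'rise'), (np.float64(56.0), 'fall'), (np.float64(77.0), 'rise')]
```

The ridge eaves match the model to within 0.5 mm, so the case pose is (0.533, −0.1555, yaw 0.1357). I'll fetch white first.

Emit:
{"fn": "jog_arm", "kwargs": {
  "rows": [
    [0,0.045,0.01,0,0,0,50],
    [0,0.09,0.02,0,0,0,50],
    [0,0.135,0.026,0,0,0,50],
    [0,0.18,0.026,0,0,0,50],
    [0,0.225,0.026,0,0,0,50],
    [0,0.267,0.026,0,0,0,50],
    [0.04,0.267,0.026,0,0,0,50],
    [0.08,0.267,0.026,0,0,0,50],
    [0.11,0.267,0.026,0,0,0,50],
    [0.14,0.267,0.026,0,0,0,50],
    [0.14,0.267,0.026,0,0,0,50],
    [0.14,0.267,0.026,0,0,0,50]
  ]
}}

```text
time: 3.95
tool_pos: [0.5744, 0.1126, 0.2208]
tcp_rot: [-0.003, 1.573, 0.002]
wrist_force: [0.2, 0.5, 0.6]
width: 0.498
```

```bash
python3 - <<'E'
from h import *
im,T=shot("wrist","w3"); print(T[:3,3],goal((.5757,.112,.1625),np.pi/2))
cv2.imwrite("pics/w3c.png",im[150:450,120:520])
E
```

```text
[0.5744 0.1126 0.2208] [ 0.0598 -0.0005  0.0001  0.0029  0.0005  0.0001]
```

View pics/w3c.png

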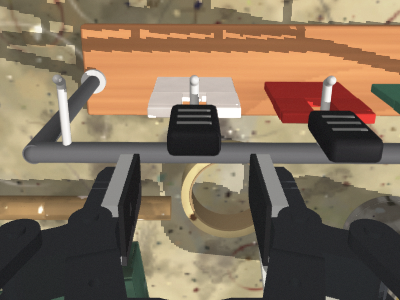

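The white tab at crop (194,130) is centred between the fingers. Now descend, grip, raise 10 mm and draw back.

Emit:
{"fn": "jog_arm", "kwargs": {
  "force": 50,
  "rows": [
    [0.03,0,0,0,0,0,50],
    [0.058,0,0,0,0,0,50],
    [0.058,0,0,0,0,0,50],
    [0.058,0,0,0,0,0,50],
    [0.058,0,0,0,0,0,0],
    [0.058,0,0,0,0,0,0],
    [0.058,0,0,0,0,0,0],
    [0.058,0,0,0,0,0,0],
    [0.058,0,0,0,0,0,0],
    [0.058,0,0,0,0,0,0]
  ]
}}

```text
time: 5.0
tool_pos: [0.5775, 0.1129, 0.1671]
tcp_rot: [-0.001, 1.566, 0.003]
wrist_force: [-0.3, 0.3, 6.7]
width: 0.272
```

Emit:
{"fn": "jog_arm", "kwargs": {
  "rows": [
    [-0.005,0,0,0,0,0,0],
    [-0.01,0,0,0,0,0,0],
    [-0.01,0,0,0,0,0,0],
    [-0.01,0,0,0,0,0,0]
  ]
}}

```text
time: 5.4
tool_pos: [0.5774, 0.1129, 0.1772]
tcp_rot: [-0.002, 1.566, 0.003]
wrist_force: [-0.0, 0.2, -0.7]
width: 0.272
```

```bash
python3 - <<'E'
from h import *
im,T=shot("wrist","w4"); print(T[:3,3],monitor.read_state()["wrist_force"]); sc,_=shot("scene","s4")
a=im[180:330,200:440]; a=cv2.resize(a,(800,500)); 
cv2.imwrite("pics/w4c.png",a)
E
```

```text
[0.5774 0.1129 0.1772] [ 0.1195 -0.0893 -0.5951]
```

View pics/w4c.png

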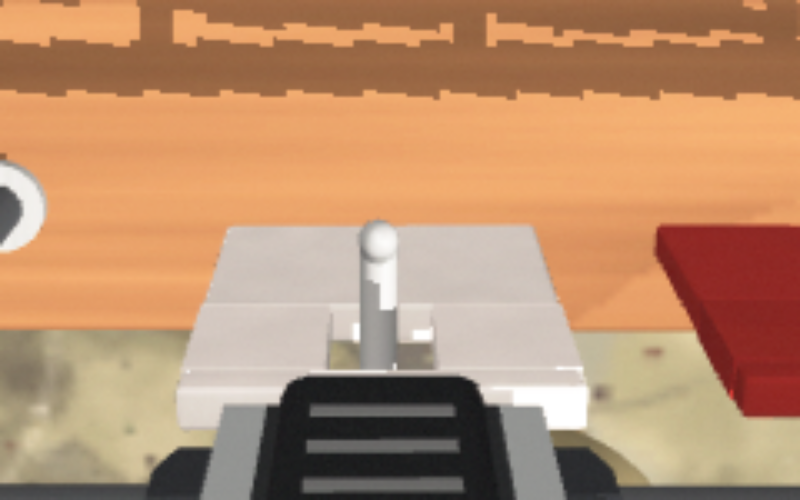

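```bash
python3 - <<'E'
from h import *
T=np.load("pics/w4.npy")
obj=np.array([(-3,-25,-80),(-3,25,-80),(-3,-25,-20),(-3,25,-20),(3,-25,-20),(3,25,-20)])/1000
px=np.array([(228,228),(535,228),(182,380),(582,380),(178,428),(587,428)])/3.3333+[200,180]
f=lambda v:(proj("wrist",obj+v[:3],T)-px).ravel()
s=least_squares(f,[.577,.113,.19]); print(s.x,s.fun, s.x-T[:3,3])
s=least_squares(lambda v:f(v)[:4],[.577,.113,.19]); print(s.x,s.fun, s.x-T[:3,3])
E
```

```text
[0.574  0.1126 0.1882] [ 0.8298 -1.69   -0.7241 -1.3948 -0.6915  1.066   0.8585  1.429   1.1431
 -0.2745 -1.3922  0.0755] [-0.0034 -0.0003  0.011 ]
[0.5736 0.1126 0.192 ] [ 0.0005 -0.1497 -0.0005  0.1497] [-0.0038 -0.0003  0.0148]
```

Wrist force is −0.6 N, so the plate hangs free in the grip. Grip point ≈11–15 mm above the TCP. Draw off now.

Emit:
{"fn": "jog_arm", "kwargs": {
  "rows": [
    [0,0,-0.02,0,0,0,0],
    [0,0,-0.04,0,0,0,0],
    [0,0,-0.06,0,0,0,0],
    [0,0,-0.07,0,0,0,0],
    [0,0,-0.07,0,0,0,0]
  ]
}}

```text
time: 6.0
tool_pos: [0.5059, 0.1126, 0.176]
tcp_rot: [-0.002, 1.567, 0.003]
wrist_force: [-0.1, -0.5, -0.2]
width: 0.273
```

```bash
python3 - <<'E'
from h import *
print(monitor.read_state()["wrist_force"],tool()[:3,3]); a=.1357+np.pi/2
for s in(-.03,0,.03): print(s,goal((.533+s*np.cos(.1357)+.0,-.1555+s*np.sin(.1357),.26),a))
E
```

```text
[-0.1249 -0.5269 -0.2152] [0.5059 0.1126 0.176 ]
-0.03 [-0.0842 -0.2721 -0.0032 -0.1326  0.0035 -0.0004]
0 [-0.0841 -0.2681  0.0266 -0.1326  0.0035 -0.0004]
0.03 [-0.084  -0.2642  0.0563 -0.1326  0.0035 -0.0004]
```

Emit:
{"fn": "jog_arm", "kwargs": {
  "rows": [
    [-0.04,0,0,0,0,0,0],
    [-0.084,-0.03,0.005,0,0,0,0],
    [-0.084,-0.075,0.015,-0.04,0,0,0],
    [-0.084,-0.12,0.03,-0.08,0,0,0],
    [-0.084,-0.16,0.045,-0.133,0.003,0,0],
    [-0.084,-0.2,0.059,-0.133,0.003,0,0],
    [-0.084,-0.24,0.059,-0.133,0.003,0,0],
    [-0.084,-0.264,0.059,-0.133,0.003,0,0],
    [-0.084,-0.264,0.059,-0.133,0.003,0,0],
    [-0.05,-0.264,0.059,-0.133,0.003,0,0],
    [-0.02,-0.264,0.059,-0.133,0.003,0,0],
    [-0.01,-0.264,0.059,-0.133,0.003,0,0],
    [-0.01,-0.264,0.059,-0.133,0.003,0,0],
    [-0.01,-0.264,0.059,-0.133,0.003,0,0]
  ]
}}

```text
time: 7.4
tool_pos: [0.5667, -0.151, 0.1871]
tcp_rot: [-0.107, 1.566, 0.107]
wrist_force: [0.6, -0.5, -0.3]
width: 0.267
```

```bash
cat > hold.py <<'E'
from h import *
import sys
s=float(sys.argv[1]); im,T=shot("wrist",sys.argv[2])
c=np.array([.533,-.1555]);th=.1357
print(T[:3,3],monitor.read_state()["wrist_force"])
p=c+(s+.003)*np.array([np.cos(th),np.sin(th)])
print("to hover/seat",goal((*p,.18),th+np.pi/2),goal((*p,.074),th+np.pi/2))
cv2.imwrite(f"pics/{sys.argv[2]}c.png",cv2.resize(im[100:400,120:520],(800,600)))
E
python3 hold.py .03 w5
```

```text
[ 0.5667 -0.151   0.1871] [ 0.4359  0.8751 -0.2245]
to hover/seat [ 0.0079  0.0004 -0.0014  0.001   0.0033  0.0009] [ 0.1139  0.0005 -0.0018  0.001   0.0033  0.0009]
```

View pics/w5c.png

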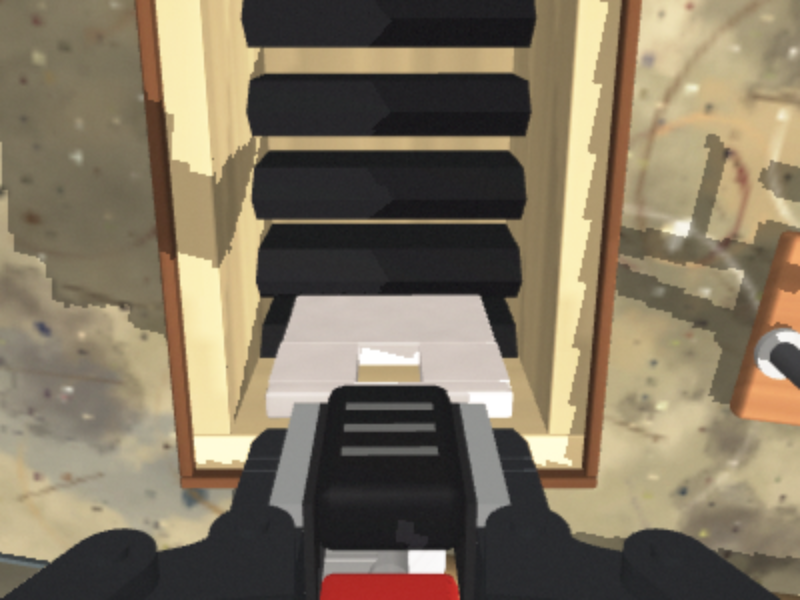

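```bash
python3 - <<'E'
from h import *
T=np.load("pics/w5.npy")
obj=np.array([(-3,-25,-80),(-3,25,-80),(-3,-25,-20),(-3,25,-20),(3,-25,-20),(3,25,-20),(-6,-12,20),(-6,12,20)])/1000
px=np.array([(297,295),(482,295),(272,383),(508,383),(268,416),(512,416),(320,487),(467,487)])/2+[120,100]
# object frame aligned to tool: obj z=-tool x, obj y=tool y, obj x=tool z
B=np.array([[0,0,-1],[0,1,0],[1,0,0]],float)
def f(v):
    o=obj@R.from_rotvec([0,v[3],0]).as_matrix().T+[v[0],v[1],v[2]]
    return (proj("wrist",o@B.T@T[:3,:3].T+T[:3,3],T)-px).ravel()
s=least_squares(f,[0,0,.012,0]); print(s.x,s.fun)
# plate foot line in case frame
th=.1357;M=R.from_rotvec([0,0,th]).as_matrix()
for q in([0,0,0],[0,0,-.08]):
    o=np.array(q)@R.from_rotvec([0,s.x[3],0]).as_matrix().T+s.x[:3]
    print(M.T@(T[:3,:3]@B@o+T[:3,3]-[.533,-.1555,0]))
E
```

```text
[-0.0032 -0.0001  0.0102  0.0086] [ 1.5465 -1.3826 -0.7159 -1.3041 -1.0125  2.9855  1.9342  3.0812  1.6536
 -0.539  -0.7851 -0.4468 -1.9995 -1.2117  0.1581 -1.1576]
[ 0.0307 -0.0002  0.1973]
[ 0.0302 -0.0002  0.1173]
```

The plate sits 0.3 mm from the slot-30 centre, upright, with grip offset 10.2 mm, which puts the seat at TCP z ≈0.076. Now lower it.

Emit:
{"fn": "jog_arm", "kwargs": {
  "rows": [
    [0.03,0,-0.0007,0,0.003,0,0],
    [0.06,0,-0.0007,0,0.003,0,0],
    [0.08,0,-0.0007,0,0.003,0,0],
    [0.095,0,-0.0007,0,0.003,0,0],
    [0.105,0,-0.0007,0,0.003,0,0],
    [0.109,0,-0.0007,0,0.003,0,0],
    [0.109,0,-0.0007,0,0.003,0,0],
    [0.109,0,-0.0007,0,0.003,0,0]
  ]
}}

```text
time: 8.25
tool_pos: [0.5677, -0.1516, 0.08]
tcp_rot: [-0.108, 1.566, 0.106]
wrist_force: [-0.1, -1.0, -0.1]
width: 0.278
```

Emit:
{"fn": "jog_arm", "kwargs": {
  "rows": [
    [0.002,0,0,0,0,0,0],
    [0.004,0,0,0,0,0,0],
    [0.005,0,0,0,0,0,0],
    [0.005,0,0,0,0,0,0]
  ]
}}

```text
time: 8.65
tool_pos: [0.5676, -0.1516, 0.0749]
tcp_rot: [-0.108, 1.566, 0.106]
wrist_force: [0.3, -0.4, -0.6]
width: 0.274
```

Emit:
{"fn": "jog_arm", "kwargs": {
  "rows": [
    [0.001,0,0,0,0,0,50],
    [0.001,0,0,0,0,0,50],
    [0.001,0,0,0,0,0,50],
    [-0.02,0,0,0,0,0,50],
    [-0.06,0,0,0,0,0,50],
    [-0.11,0,0,0,0,0,50],
    [-0.15,0,0,0,0,0,50],
    [-0.16,0,0,0,0,0,50],
    [-0.16,0,0,0,0,0,50]
  ]
}}

```text
time: 9.55
tool_pos: [0.5689, -0.1519, 0.238]
tcp_rot: [-0.11, 1.561, 0.104]
wrist_force: [0.3, -0.8, -0.8]
width: 0.5
```

```bash
python3 - <<'E'
from h import *
im,T=shot("wrist","w6"); print(T[:3,3],goal((.580,.1848,.235),np.pi/2))
cv2.imwrite("pics/w6c.png",im[20:320,120:520])
E
```

```text
[ 0.5689 -0.1519  0.238 ] [-0.0002  0.3314  0.0582  0.1367  0.0031  0.0019]
```

View pics/w6c.png

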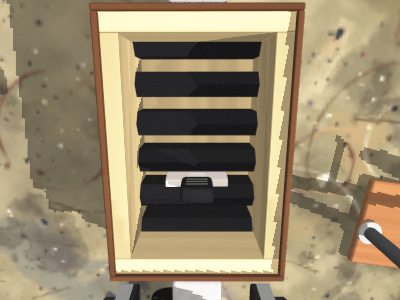

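White stands in slot +30, between the 4th and 5th ridges. Next is red, the middle plate.

Emit:
{"fn": "jog_arm", "kwargs": {
  "rows": [
    [-0.02,0.03,0.005,0,0,0,50],
    [-0.02,0.075,0.015,0.05,0,0,50],
    [-0.02,0.12,0.022,0.1,0,0,50],
    [-0.02,0.165,0.03,0.137,0.003,0.002,50],
    [-0.02,0.21,0.038,0.137,0.003,0.002,50],
    [-0.02,0.255,0.045,0.137,0.003,0.002,50],
    [-0.02,0.3,0.052,0.137,0.003,0.002,50],
    [-0.02,0.331,0.056,0.137,0.003,0.002,50],
    [-0.01,0.331,0.056,0.137,0.003,0.002,50],
    [0,0.331,0.056,0.137,0.003,0.002,50],
    [0,0.331,0.056,0.137,0.003,0.002,50],
    [0,0.331,0.056,0.137,0.003,0.002,50]
  ]
}}

```text
time: 10.8
tool_pos: [0.577, 0.1825, 0.2329]
tcp_rot: [0.001, 1.574, -0.002]
wrist_force: [0.0, -0.7, -0.2]
width: 0.502
```

```bash
python3 - <<'E'
from h import *
im,T=shot("wrist","w7"); print(T[:3,3],goal((.579,.1848,.1645),np.pi/2))
h=cv2.cvtColor(im,cv2.COLOR_BGR2HSV); m=((h[...,0]<6)|(h[...,0]>174))&(h[...,1]>150)&(h[...,2]>60)
m[:150]=0; n,l,s,c=cv2.connectedComponentsWithStats(m.astype(np.uint8)); print(s[1:][s[1:,4]>80],back("wrist",[(s[1:][np.argmax(s[1:,4])][0]+s[1:][np.argmax(s[1:,4])][2]/2,s[1:][np.argmax(s[1:,4])][1])],.0975,T))
E
```

```text
[0.577  0.1825 0.2329] [ 0.0694  0.0022  0.0014 -0.0022 -0.0012  0.0005]
[[ 274  223   40   37 1121]
 [ 323  223   40   37 1111]] [[0.5749 0.1675 0.0975]]
```

Emit:
{"fn": "jog_arm", "kwargs": {
  "force": 50,
  "rows": [
    [0.03,0.002,0.0005,-0.002,0,0,50],
    [0.055,0.002,0.0005,-0.002,0,0,50],
    [0.069,0.002,0.0005,-0.002,0,0,50],
    [0.069,0.002,0.0005,-0.002,0,0,50],
    [0.069,0.002,0.0005,-0.002,0,0,50],
    [0.069,0.002,0.0005,-0.002,0,0,0],
    [0.069,0.002,0.0005,-0.002,0,0,0],
    [0.069,0.002,0.0005,-0.002,0,0,0],
    [0.069,0.002,0.0005,-0.002,0,0,0],
    [0.069,0.002,0.0005,-0.002,0,0,0],
    [0.069,0.002,0.0005,-0.002,0,0,0]
  ]
}}

```text
time: 11.95
tool_pos: [0.5792, 0.1849, 0.1666]
tcp_rot: [0.0, 1.569, 0.0]
wrist_force: [-0.1, -0.6, 6.3]
width: 0.273
```

Emit:
{"fn": "jog_arm", "kwargs": {
  "rows": [
    [-0.005,0,0,0,0,0,0],
    [-0.01,0,0,0,0,0,0],
    [-0.01,0,0,0,0,0,0],
    [-0.01,0,0,0,0,0,0]
  ]
}}

```text
time: 12.35
tool_pos: [0.579, 0.1849, 0.1764]
tcp_rot: [0.0, 1.569, 0.0]
wrist_force: [-0.8, -0.3, -1.2]
width: 0.275
```

Same signature as white. I'll draw it off, lift it and carry it to slot 0.

Emit:
{"fn": "jog_arm", "kwargs": {
  "rows": [
    [0,0,-0.02,0,0,0,0],
    [0,0,-0.04,0,0,0,0],
    [0,0,-0.06,0,0,0,0],
    [0,0,-0.07,0,0,0,0],
    [0,0,-0.07,0,0,0,0],
    [-0.04,0,-0.07,0,0,0,0],
    [-0.084,0,-0.07,0,0,0,0],
    [-0.084,0,-0.07,0,0,0,0]
  ]
}}

```text
time: 13.15
tool_pos: [0.5139, 0.1862, 0.2682]
tcp_rot: [0.003, 1.556, 0.003]
wrist_force: [0.6, 0.8, 1.1]
width: 0.275
```

```bash
python3 - <<'E'
from h import *
im,T=shot("wrist","w8"); print(T[:3,3])
h=cv2.cvtColor(im,cv2.COLOR_BGR2HSV); m=((h[...,0]<6)|(h[...,0]>174))&(h[...,1]>150)&(h[...,2]>60)
m[:150]=0; n,l,s,c=cv2.connectedComponentsWithStats(m.astype(np.uint8)); print(s[1:][s[1:,4]>80])
a=.1357+np.pi/2; p=np.array([.533,-.1555])+.003*np.array([np.cos(.1357),np.sin(.1357)])
print(goal((*p,.26),a))
E
```

```text
[0.5139 0.1862 0.2682]
[[ 583  150   50   29  934]
 [ 253  252  123   61 5082]]
[ 0.0043 -0.3409  0.0235 -0.1358  0.0105 -0.002 ]
```

Emit:
{"fn": "jog_arm", "kwargs": {
  "rows": [
    [0,-0.04,0.003,0,0,0,0],
    [0,-0.085,0.006,-0.03,0,0,0],
    [0,-0.13,0.009,-0.06,0.003,0,0],
    [0,-0.175,0.012,-0.09,0.005,0,0],
    [0,-0.22,0.015,-0.136,0.01,-0.002,0],
    [0,-0.265,0.018,-0.136,0.01,-0.002,0],
    [0,-0.31,0.0215,-0.136,0.01,-0.002,0],
    [0,-0.341,0.0215,-0.136,0.01,-0.002,0],
    [0.03,-0.341,0.0215,-0.136,0.01,-0.002,0],
    [0.06,-0.341,0.0215,-0.136,0.01,-0.002,0],
    [0.08,-0.341,0.0215,-0.136,0.01,-0.002,0],
    [0.08,-0.341,0.0215,-0.136,0.01,-0.002,0],
    [0.08,-0.341,0.0215,-0.136,0.01,-0.002,0]
  ]
}}

```text
time: 14.5
tool_pos: [0.5343, -0.1551, 0.1833]
tcp_rot: [-0.106, 1.57, 0.107]
wrist_force: [-0.1, 0.1, -0.9]
width: 0.27
```

```bash
cat > edge.py <<'E'
from h import *
import sys
name,hue,s=sys.argv[1],sys.argv[2],float(sys.argv[3])
im,T=shot("wrist",name); h=cv2.cvtColor(im,cv2.COLOR_BGR2HSV)
m=(((h[...,0]<6)|(h[...,0]>174))&(h[...,1]>150)&(h[...,2]>60)) if hue=="red" else ((h[...,0]>65)&(h[...,0]<95)&(h[...,1]>110)&(h[...,2]>40))
n,l,st,c=cv2.connectedComponentsWithStats(m.astype(np.uint8)); st=st[1:]; b=st[np.argmin(abs(st[:,0]+st[:,2]/2-316)-st[:,4]*.1)]; print(b)
# foot front edge row (y top of bbox); assume grip offset .0102 along tool x, find tool-z offset
B=np.array([[0,0,-1],[0,1,0],[1,0,0]],float)
pr=lambda dz,y,zz,xx: proj("wrist",(B@np.array([dz+xx,y,.0102+zz]))@T[:3,:3].T+T[:3,3],T)[0]
g=np.arange(-.008,.008,.0002)
r1=g[np.argmin([abs(pr(d,0,-.08,-.003)[1]-b[1]) for d in g])]
r2=g[np.argmin([abs(pr(d,0,-.02,.003)[1]-(b[1]+b[3])) for d in g])]
print("dz by foot/shoulder",r1,r2, "cols exp",pr(r1,-.025,-.02,0)[0],pr(r1,.025,-.02,0)[0])
th=.1357;d=(r1+r2)/2
p=np.array([.533,-.1555])+(s-d)*np.array([np.cos(th),np.sin(th)])
print(T[:3,3],monitor.read_state()["wrist_force"],"seat",goal((*p,.0755),th+np.pi/2))
E
python3 edge.py w9 red 0
```

```text
[ 253  252  123   61 5137]
dz by foot/shoulder -0.0004000000000000132 -0.0008000000000000125 cols exp 255.82284546338684 375.4235978760154
[ 0.5343 -0.1551  0.1833] [-0.253  -0.3641  0.4432] seat [ 0.1091  0.0001 -0.0017  0.0003  0.0008  0.0002]
```

Emit:
{"fn": "jog_arm", "kwargs": {
  "rows": [
    [0.03,0,-0.0013,0,0,0,0],
    [0.06,0,-0.0013,0,0,0,0],
    [0.08,0,-0.0013,0,0,0,0],
    [0.095,0,-0.0013,0,0,0,0],
    [0.103,0,-0.0013,0,0,0,0],
    [0.107,0,-0.0013,0,0,0,0],
    [0.109,0,-0.0013,0,0,0,0],
    [0.109,0,-0.0013,0,0,0,0],
    [0.109,0,-0.0013,0,0,0,0]
  ]
}}

```text
time: 15.45
tool_pos: [0.5348, -0.1557, 0.0766]
tcp_rot: [-0.107, 1.566, 0.106]
wrist_force: [0.6, -0.2, -0.3]
width: 0.274
```

Emit:
{"fn": "jog_arm", "kwargs": {
  "rows": [
    [0.002,0,0,0,0,0,0],
    [0.002,0,0,0,0,0,0],
    [0.002,0,0,0,0,0,50],
    [0.002,0,0,0,0,0,50],
    [0.002,0,0,0,0,0,50],
    [-0.02,0,0,0,0,0,50],
    [-0.06,0,0,0,0,0,50],
    [-0.11,0,0,0,0,0,50],
    [-0.16,0,0,0,0,0,50],
    [-0.175,0,0,0,0,0,50],
    [-0.175,0,0,0,0,0,50]
  ]
}}

```text
time: 16.55
tool_pos: [0.5366, -0.1563, 0.2557]
tcp_rot: [-0.11, 1.559, 0.104]
wrist_force: [-0.2, 0.1, -0.2]
width: 0.501
```

```bash
python3 - <<'E'
from h import *
im,T=shot("wrist","w10"); print(T[:3,3],goal((.580,.2572,.24),np.pi/2))
E
```

```text
[ 0.5366 -0.1563  0.2557] [0.0121 0.4031 0.1006 0.136  0.0047 0.0018]
```

Emit:
{"fn": "jog_arm", "kwargs": {
  "rows": [
    [-0.01,0.04,0.01,0,0,0,50],
    [-0.01,0.085,0.02,0.05,0,0,50],
    [-0.01,0.13,0.032,0.1,0,0,50],
    [-0.01,0.175,0.043,0.136,0.005,0.002,50],
    [-0.01,0.22,0.055,0.136,0.005,0.002,50],
    [-0.01,0.265,0.067,0.136,0.005,0.002,50],
    [-0.01,0.31,0.078,0.136,0.005,0.002,50],
    [-0.01,0.355,0.09,0.136,0.005,0.002,50],
    [0,0.403,0.1,0.136,0.005,0.002,50],
    [0.01,0.403,0.1,0.136,0.005,0.002,50],
    [0.012,0.403,0.1,0.136,0.005,0.002,50],
    [0.012,0.403,0.1,0.136,0.005,0.002,50]
  ]
}}

```text
time: 17.8
tool_pos: [0.5779, 0.2556, 0.2368]
tcp_rot: [-0.002, 1.576, -0.002]
wrist_force: [0.4, -0.5, 0.1]
width: 0.503
```

```bash
python3 - <<'E'
from h import *
im,T=shot("wrist","w11"); print(T[:3,3],goal((.579,.2572,.1645),np.pi/2))
h=cv2.cvtColor(im,cv2.COLOR_BGR2HSV); m=((h[...,0]>65)&(h[...,0]<95)&(h[...,1]>110)&(h[...,2]>40))
n,l,s,c=cv2.connectedComponentsWithStats(m.astype(np.uint8)); print(s[1:][s[1:,4]>200])
cv2.imwrite("pics/w11c.png",im[120:480,120:600])
E
```

```text
[0.5779 0.2556 0.2368] [ 0.0737  0.0019  0.0006 -0.0012 -0.0034  0.0016]
[]
```

View pics/w11c.png

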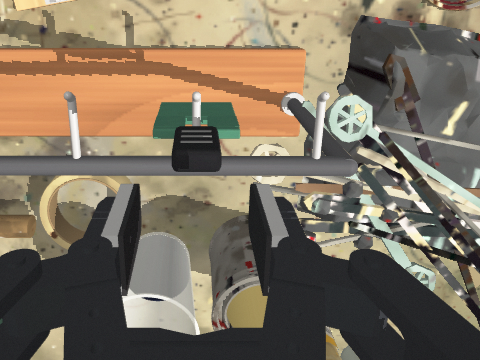

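The green tab at crop (196,150) is centred between the fingers, and the clutter at right is clear of them. Grip and draw off.

Emit:
{"fn": "jog_arm", "kwargs": {
  "force": 50,
  "rows": [
    [0.03,0.001,0,-0.001,-0.003,0,50],
    [0.055,0.001,0,-0.001,-0.003,0,50],
    [0.072,0.001,0,-0.001,-0.003,0,50],
    [0.073,0.001,0,-0.001,-0.003,0,50],
    [0.073,0.001,0,-0.001,-0.003,0,50],
    [0.073,0.001,0,-0.001,-0.003,0,0],
    [0.073,0.001,0,-0.001,-0.003,0,0],
    [0.073,0.001,0,-0.001,-0.003,0,0],
    [0.073,0.001,0,-0.001,-0.003,0,0],
    [0.073,0.001,0,-0.001,-0.003,0,0],
    [0.073,0.001,0,-0.001,-0.003,0,0]
  ]
}}

```text
time: 18.95
tool_pos: [0.5796, 0.2567, 0.167]
tcp_rot: [-0.001, 1.568, -0.001]
wrist_force: [0.3, -0.1, 6.3]
width: 0.272
```

Emit:
{"fn": "jog_arm", "kwargs": {
  "rows": [
    [-0.005,0,0,0,0,0,0],
    [-0.01,0,0,0,0,0,0],
    [-0.01,0,0,0,0,0,0],
    [-0.01,0,0,0,0,0,0]
  ]
}}

```text
time: 19.35
tool_pos: [0.5793, 0.2567, 0.1768]
tcp_rot: [-0.001, 1.568, -0.001]
wrist_force: [-0.3, -0.8, -0.2]
width: 0.276
```

Emit:
{"fn": "jog_arm", "kwargs": {
  "rows": [
    [0,0,-0.02,0,0,0,0],
    [0,0,-0.04,0,0,0,0],
    [0,0,-0.06,0,0,0,0],
    [0,0,-0.07,0,0,0,0],
    [0,0,-0.07,0,0,0,0],
    [-0.04,0,-0.07,0,0,0,0],
    [-0.084,0,-0.07,0,0,0,0],
    [-0.084,0,-0.07,0,0,0,0]
  ]
}}

```text
time: 20.15
tool_pos: [0.514, 0.2586, 0.2687]
tcp_rot: [0.004, 1.556, 0.004]
wrist_force: [0.6, -0.5, 0.4]
width: 0.27
```

```bash
python3 - <<'E'
from h import *
th=.1357; p=np.array([.533,-.1555])+(-.03+.001)*np.array([np.cos(th),np.sin(th)])
print(tool()[:3,3],goal((*p,.26),th+np.pi/2))
im=cv2.imread("pics/w11.png");print(cv2.cvtColor(im,cv2.COLOR_BGR2HSV)[232,280:300:6])
E
```

```text
[0.514  0.2586 0.2687] [ 0.0066 -0.418  -0.0098 -0.1357  0.0154 -0.0037]
[[ 74 100  92]
 [ 74 100  92]
 [ 75  96  93]
 [ 75 101  93]]
```

Emit:
{"fn": "jog_arm", "kwargs": {
  "rows": [
    [0,-0.04,0,0,0,0,0],
    [0,-0.085,-0.001,0,0,0,0],
    [0,-0.13,-0.002,0,0,0,0],
    [0,-0.175,-0.004,-0.03,0.003,0,0],
    [0,-0.22,-0.005,-0.06,0.006,-0.002,0],
    [0,-0.265,-0.006,-0.1,0.01,-0.003,0],
    [0,-0.31,-0.008,-0.136,0.015,-0.004,0],
    [0,-0.355,-0.009,-0.136,0.015,-0.004,0],
    [0,-0.4,-0.0098,-0.136,0.015,-0.004,0],
    [0,-0.418,-0.0098,-0.136,0.015,-0.004,0],
    [0.03,-0.418,-0.0098,-0.136,0.015,-0.004,0],
    [0.06,-0.418,-0.0098,-0.136,0.015,-0.004,0],
    [0.08,-0.418,-0.0098,-0.136,0.015,-0.004,0],
    [0.08,-0.418,-0.0098,-0.136,0.015,-0.004,0],
    [0.08,-0.418,-0.0098,-0.136,0.015,-0.004,0]
  ]
}}

```text
time: 21.65
tool_pos: [0.5057, -0.1594, 0.1865]
tcp_rot: [-0.107, 1.568, 0.106]
wrist_force: [0.3, -0.3, 0.0]
width: 0.272
```

```bash
sed -i 's/h\[...,1\]>110)/h[...,1]>75)/' edge.py; python3 edge.py w12 green -0.03
```

```text
[ 253  252  123   62 5043]
dz by foot/shoulder -0.0004000000000000132 -0.0004000000000000132 cols exp 255.81958019988468 375.42144586143934
[ 0.5057 -0.1594  0.1865] [ 0.0733 -0.4749 -0.9391] seat [ 0.1121  0.0006 -0.0029  0.0002  0.0019  0.0012]
```

Emit:
{"fn": "jog_arm", "kwargs": {
  "rows": [
    [0.03,0,-0.0024,0,0.002,0,0],
    [0.06,0,-0.0024,0,0.002,0,0],
    [0.08,0,-0.0026,0,0.002,0,0],
    [0.095,0,-0.0026,0,0.002,0,0],
    [0.105,0,-0.0026,0,0.002,0,0],
    [0.11,0,-0.0026,0,0.002,0,0],
    [0.112,0,-0.0026,0,0.002,0,0],
    [0.112,0,-0.0026,0,0.002,0,0],
    [0.112,0,-0.0026,0,0.002,0,0]
  ]
}}

```text
time: 22.6
tool_pos: [0.5048, -0.1603, 0.0765]
tcp_rot: [-0.108, 1.567, 0.105]
wrist_force: [0.3, 0.3, -1.8]
width: 0.274
```

Emit:
{"fn": "jog_arm", "kwargs": {
  "rows": [
    [0.001,0,0,0,0,0,0],
    [0.001,0,0,0,0,0,50],
    [0.001,0,0,0,0,0,50],
    [0.001,0,0,0,0,0,50],
    [-0.02,0,0,0,0,0,50],
    [-0.06,0,0,0,0,0,50],
    [-0.11,0,0,0,0,0,50],
    [-0.16,0,0,0,0,0,50],
    [-0.21,0.02,0,0,0,0,50],
    [-0.26,0.06,0,0,0,0,50],
    [-0.28,0.1,0,0,0,0,50],
    [-0.28,0.14,0,0,0,0,50],
    [-0.28,0.16,0,0,0,0,50],
    [-0.28,0.16,0,0,0,0,50]
  ]
}}

```text
time: 24.0
tool_pos: [0.4824, 0.0011, 0.3571]
tcp_rot: [-0.111, 1.565, 0.109]
wrist_force: [0.5, -0.2, -0.0]
width: 0.501
```

```bash
python3 - <<'E'
from h import *
im,T=shot("wrist","w13"); print(T[:3,3],monitor.read_state()["q"])
E
```

```text
[0.4824 0.0011 0.3571] [-0.0508 -0.1622  1.824  -0.0021  1.4773 -1.7602]
```

View pics/w13.png

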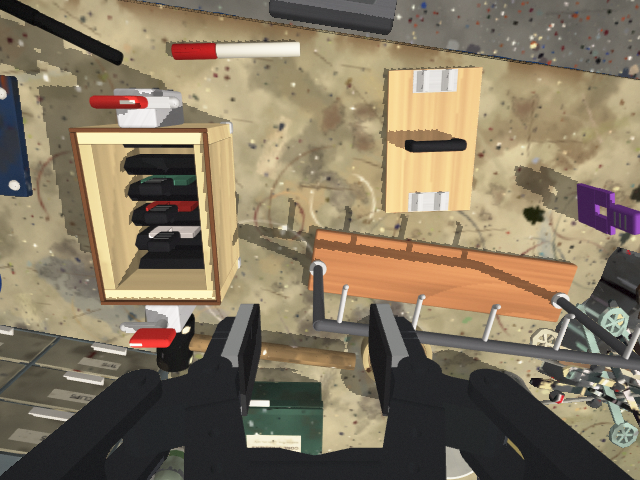

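Green, red and white stand in slots −30, 0 and +30. The lid corners are at about (388,68), (482,67), (470,211) and (386,212), with its bar from (405,146) to (466,145).

```bash
python3 - <<'E'
from h import *
T=np.load("pics/w13.npy")
c=back("wrist",[(388,69),(482,67),(471,210),(386,212)],.006,T)
t,th,r=fit([(-.083,-.053),(-.083,.053),(.083,.053),(.083,-.053)],c);print(c[:,:2],t,th,r)
b=back("wrist",[(406,141),(466,140)],.038,T);print(b,b.mean(0))
print(goal((*t,.25),th))
E
```

```text
[[0.352  0.0653]
 [0.3352 0.1695]
 [0.4975 0.2005]
 [0.5151 0.0956]] [0.4249 0.1327] 0.17947009885265752 [0.0008 0.0015 0.0009 0.001 ]
[[0.425  0.0948 0.038 ]
 [0.4146 0.1604 0.038 ]] [0.4198 0.1276 0.038 ]
[ 0.1061  0.14   -0.0388  1.5301  0.0036  0.0005]
```

The lid is at (0.425, 0.133) with yaw 0.179, and both views agree. Now move above it while turning the jaws across the bar.

Emit:
{"fn": "jog_arm", "kwargs": {
  "rows": [
    [0,0.015,0,0.14,0,0,50],
    [0,0.03,-0.005,0.28,0,0,50],
    [0,0.045,-0.01,0.42,0,0,50],
    [0,0.06,-0.015,0.56,0,0,50],
    [0,0.08,-0.02,0.7,0.001,0,50],
    [0,0.1,-0.025,0.84,0.001,0,50],
    [0.02,0.12,-0.03,0.98,0.002,0,50],
    [0.04,0.13,-0.035,1.12,0.002,0,50],
    [0.06,0.14,-0.039,1.26,0.003,0,50],
    [0.08,0.14,-0.039,1.4,0.003,0,50],
    [0.106,0.14,-0.039,1.53,0.004,0,50],
    [0.106,0.14,-0.039,1.53,0.004,0,50],
    [0.106,0.14,-0.039,1.53,0.004,0,50]
  ]
}}

```text
time: 25.35
tool_pos: [0.4247, 0.1317, 0.2497]
tcp_rot: [1.073, 1.291, -1.077]
wrist_force: [-0.0, -0.9, 1.7]
width: 0.497
```

```bash
python3 - <<'E'
from h import *
im,T=shot("wrist","w14"); print(T[:3,3],goal((.4249,.1327,.016),.1795))
g=cv2.cvtColor(im,cv2.COLOR_BGR2GRAY)
# expected bar/lid corners vs image
th=.1795;M=R.from_rotvec([0,0,th]).as_matrix()
P=lambda q:proj("wrist",np.array(q,float)@M.T+[.4249,.1327,0],T)
im2=im.copy()
for q in([(-.083,-.053,.006),(-.083,.053,.006),(.083,.053,.006),(.083,-.053,.006)],[(-.006,-.032,.038),(-.006,.032,.038),(.006,.032,.038),(.006,-.032,.038)]):
    print(P(q).round()); cv2.polylines(im2,[np.round(P(q)*8).astype(int)],True,(0,0,255),1,shift=3)
cv2.imwrite("pics/w14o.png",im2)
E
```

```text
[0.4247 0.1317 0.2497] [ 0.2348 -0.0004 -0.0009  0.0014  0.0003  0.0001]
[[232. 245.]
 [225. 137.]
 [404. 138.]
 [396. 246.]]
[[308. 235.]
 [307. 165.]
 [321. 165.]
 [321. 235.]]
```

View pics/w14o.png

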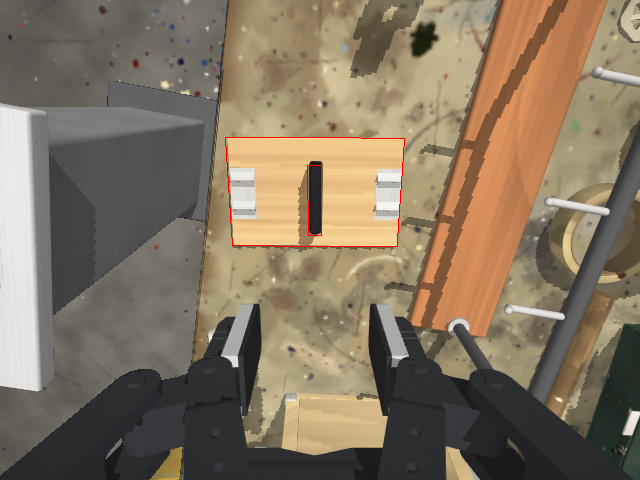

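The model overlay matches the lid and bar to within a pixel or two. Descend and grip the bar.

Emit:
{"fn": "jog_arm", "kwargs": {
  "force": 70,
  "rows": [
    [0.05,0,-0.001,0,0,0,50],
    [0.1,0,-0.001,0,0,0,50],
    [0.15,0,-0.001,0,0,0,50],
    [0.19,0,-0.001,0,0,0,50],
    [0.22,0,-0.001,0,0,0,45],
    [0.233,0,-0.001,0,0,0,45],
    [0.234,0,-0.001,0,0,0,45],
    [0.234,0,-0.001,0,0,0,45],
    [0.234,0,-0.001,0,0,0,0],
    [0.234,0,-0.001,0,0,0,0],
    [0.234,0,-0.001,0,0,0,0],
    [0.234,0,-0.001,0,0,0,0],
    [0.234,0,-0.001,0,0,0,0],
    [0.234,0,-0.001,0,0,0,0],
    [0.234,0,-0.001,0,0,0,0]
  ]
}}

```text
time: 26.9
tool_pos: [0.4272, 0.1334, 0.019]
tcp_rot: [1.077, 1.287, -1.072]
wrist_force: [-1.7, -0.1, 6.9]
width: 0.124
```

Emit:
{"fn": "jog_arm", "kwargs": {
  "rows": [
    [-0.03,0,0,0,0,0,0],
    [-0.07,0,0,0,0,0,0],
    [-0.12,0,0,0,0,0,0],
    [-0.17,0,0,0,0,0,0],
    [-0.22,0,0,0,0,0,0],
    [-0.25,0,0,0,0,0,0],
    [-0.25,0,0,0,0,0,0]
  ]
}}

```text
time: 27.6
tool_pos: [0.4295, 0.1341, 0.2758]
tcp_rot: [1.084, 1.279, -1.062]
wrist_force: [1.0, 0.9, -1.3]
width: 0.123
```

```bash
python3 - <<'E'
from h import *
im,T=shot("wrist","w15"); print(T[:3,3],monitor.read_state()["wrist_force"]); th=.1357
print(goal((.533,-.1555,.26),th))
cv2.imwrite("pics/w15c.png",im[150:450,60:560])
E
```

```text
[0.4295 0.1341 0.2758] [-0.2793  1.236  -2.8658]
[ 0.0128  0.0511  0.3034  0.0458 -0.0006 -0.0108]
```

View pics/w15c.png

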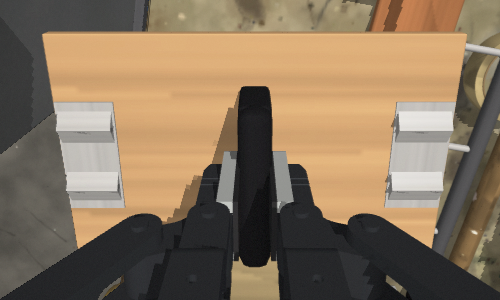

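```bash
python3 - <<'E'
from h import *
T=np.load("pics/w15.npy")
# lid-local frame: a along tool y, b along -tool z (image up), c up (-tool x)
obj=np.array([(-83,53,6),(83,53,6),(0,32,38),(0,-32,38)])/1000
px=np.array([(43.5,33),(466,33),(255,87),(255,266)])+[60,150]
el=np.array([(78,248),(435,248)])+[60,150]
def tw(o,v):
    o=o@R.from_rotvec([v[4],v[5],v[3]]).as_matrix().T+v[:3]
    return np.c_[-o[:,2],o[:,0],-o[:,1]]@T[:3,:3].T+T[:3,3]
def f(v):
    r=(proj("wrist",tw(obj,v),T)-px).ravel()
    e=proj("wrist",tw(np.array([(-83,53,6),(-83,-53,6),(83,53,6),(83,-53,6)])/1000,v),T)
    for k in(0,1):
        a,b=e[2*k],e[2*k+1];n=np.array([-(b-a)[1],(b-a)[0]])/np.linalg.norm(b-a); r=np.r_[r,n@(el[k]-a)]
    return r
s=least_squares(f,[0,0,-.016,0,0,0]); print(s.x,s.fun)
E
```

```text
[ 0.0015  0.0003 -0.0209  0.004  -0.1    -0.0034] [ 5.2185 -5.055  -3.9646 -6.0981 -0.2371  9.6773  0.2083 -1.0689 -4.4613
  3.1034]
```

```bash
python3 - <<'E'
from h import *
T=np.load("pics/w15.npy")
obj=np.array([(-83,53,6),(83,53,6),(0,32,38)])/1000
px=np.array([(43.5,33),(466,33),(255,87)])+[60,150]
el=np.array([(78,248),(435,248)])+[60,150]
def tw(o,v):
    o=o@R.from_rotvec([v[3],0,v[2]]).as_matrix().T+[v[0],v[1],-.019]
    return np.c_[-o[:,2],o[:,0],-o[:,1]]@T[:3,:3].T+T[:3,3]
def f(v):
    r=(proj("wrist",tw(obj,v),T)-px).ravel()
    e=proj("wrist",tw(np.array([(-83,53,6),(-83,-53,6),(83,53,6),(83,-53,6)])/1000,v),T)
    for k in(0,1):
        a,b=e[2*k],e[2*k+1];n=np.array([-(b-a)[1],(b-a)[0]])/np.linalg.norm(b-a); r=np.r_[r,n@(el[k]-a)]
    return r
s=least_squares(f,[0,0,0,0]); print(s.x,s.fun)
g=lambda w:f([w[0],w[1],w[2],0]); s=least_squares(g,[0,0,0]);print(s.x,s.fun)
E
```

```text
[ 0.0016  0.0005  0.0042 -0.1102] [ 3.236  -4.9248 -2.3192 -6.2373  0.3291  9.5926 -7.2455  5.7504]
[0.0016 0.0031 0.0043] [-5.206  -8.1174  6.1247 -9.4861  0.2926 17.6102 -1.4571 -0.1155]
```

```bash
python3 - <<'E'
from h import *
T=np.load("pics/w15.npy")
obj=np.array([(-83,53,6),(83,53,6),(0,32,6)])/1000
px=np.array([(43.5,33),(466,33),(255,87)])+[60,150]
el=np.array([(78,248),(435,248)])+[60,150]
def tw(o,v):
    o=o@R.from_rotvec([v[3],0,v[2]]).as_matrix().T+[v[0],v[1],v[4]]
    return np.c_[-o[:,2],o[:,0],-o[:,1]]@T[:3,:3].T+T[:3,3]
def f(v):
    r=(proj("wrist",tw(obj,v),T)-px).ravel()
    e=proj("wrist",tw(np.array([(-83,53,6),(-83,-53,6),(83,53,6),(83,-53,6)])/1000,v),T)
    for k in(0,1):
        a,b=e[2*k],e[2*k+1];n=np.array([-(b-a)[1],(b-a)[0]])/np.linalg.norm(b-a); r=np.r_[r,n@(el[k]-a)]
    return r
s=least_squares(f,[0,0,0,0,-.019]); print(s.x,s.fun)
g=lambda w:f([w[0],w[1],w[2],0,w[3]]); s=least_squares(g,[0,0,0,-.019]);print(s.x,s.fun)
E
```

```text
[ 0.0016 -0.0013  0.0042 -0.024  -0.0206] [ 0.4066  1.4894  0.6235  0.1822  0.2401 -1.769  -0.8706 -0.6397]
[ 0.0016 -0.0011  0.0043 -0.0209] [-0.886   1.6597  1.9157  0.3407  0.2323 -1.6665  0.7106 -2.2362]
```

```bash
python3 - <<'E'
from h import *
for z in(.27,.165,.133): print(goal((.5319,-.1547,z),.132))
E
```

```text
[ 0.0027  0.0503  0.3024  0.0495 -0.0006 -0.0108]
[ 0.1077  0.0492  0.3025  0.0495 -0.0006 -0.0108]
[ 0.1397  0.0488  0.3025  0.0495 -0.0006 -0.0108]
```

Emit:
{"fn": "jog_arm", "kwargs": {
  "rows": [
    [0,0.006,0.04,0,0,0,0],
    [0,0.013,0.08,0,0,-0.003,0],
    [0,0.02,0.12,0.01,0,-0.005,0],
    [0,0.026,0.16,0.02,0,-0.008,0],
    [0,0.033,0.2,0.03,0,-0.011,0],
    [0,0.04,0.24,0.04,0,-0.011,0],
    [0,0.046,0.28,0.05,0,-0.011,0],
    [0,0.05,0.3025,0.05,0,-0.011,0],
    [0.003,0.05,0.3025,0.05,0,-0.011,0],
    [0.04,0.05,0.3025,0.05,0,-0.011,0],
    [0.08,0.049,0.3025,0.05,0,-0.011,0],
    [0.105,0.049,0.3025,0.05,0,-0.011,0],
    [0.105,0.049,0.3025,0.05,0,-0.011,0],
    [0.105,0.049,0.3025,0.05,0,-0.011,0]
  ]
}}

```text
time: 29.05
tool_pos: [0.5304, -0.1538, 0.1663]
tcp_rot: [1.111, 1.273, -1.113]
wrist_force: [0.4, -0.1, -2.4]
width: 0.121
```

```bash
python3 - <<'E'
from h import *
im,T=shot("wrist","w16"); print(T[:3,3],monitor.read_state()["wrist_force"]);
for z in(.15,.133): print(goal((.5319,-.1547,z),.132))
sc,_=shot("scene","s16"); a=cv2.resize(im[120:420,100:540],(586,400)); b=cv2.resize(sc[240:390,310:490],None,fx=2.2,fy=2.2) # 396x330
c=np.zeros((600,800,3),np.uint8); c[:400,:586]=a; c[270:600,404:800]=b; cv2.imwrite("pics/w16c.png",c)
E
```

```text
[ 0.5304 -0.1538  0.1663] [ 0.5512  0.4746 -1.2186]
[ 0.0182  0.      0.0004  0.0001 -0.0006  0.    ]
[ 0.0352  0.      0.0004  0.0001 -0.0006  0.    ]
```

The picture limit is reached, so I'll carry on by numbers. Lower gently and watch the force.

Emit:
{"fn": "jog_arm", "kwargs": {
  "rows": [
    [0.01,0,0,0,0,0,0],
    [0.018,0,0,0,0,0,0],
    [0.024,0,0,0,0,0,0],
    [0.028,0,0,0,0,0,0],
    [0.028,0,0,0,0,0,0],
    [0.028,0,0,0,0,0,0]
  ]
}}

```text
time: 29.75
tool_pos: [0.5327, -0.1547, 0.1411]
tcp_rot: [1.112, 1.267, -1.11]
wrist_force: [0.1, 0.6, -2.3]
width: 0.117
```

Emit:
{"fn": "jog_arm", "kwargs": {
  "rows": [
    [0.002,0,0,0,0,0,0],
    [0.004,0,0,0,0,0,0],
    [0.005,0,0,0,0,0,0],
    [0.005,0,0,0,0,0,0]
  ]
}}

```text
time: 30.15
tool_pos: [0.5325, -0.1547, 0.1359]
tcp_rot: [1.112, 1.268, -1.111]
wrist_force: [-0.2, -0.5, -1.8]
width: 0.124
```

Emit:
{"fn": "jog_arm", "kwargs": {
  "rows": [
    [0.002,0,0,0,0,0,0],
    [0.003,0,0,0,0,0,0],
    [0.003,0,0,0,0,0,0]
  ]
}}

```text
time: 30.45
tool_pos: [0.5324, -0.1546, 0.1326]
tcp_rot: [1.112, 1.268, -1.111]
wrist_force: [-0.2, 0.3, -2.2]
width: 0.12
```

Emit:
{"fn": "jog_arm", "kwargs": {
  "rows": [
    [0.001,0,0,0,0,0,0],
    [0.002,0,0,0,0,0,0],
    [0.003,0,0,0,0,0,0],
    [0.003,0,0,0,0,0,0]
  ]
}}

```text
time: 30.85
tool_pos: [0.5325, -0.1547, 0.131]
tcp_rot: [1.112, 1.268, -1.111]
wrist_force: [-4.0, 1.2, 6.4]
width: 0.119
```

Contact came at the expected seated height (TCP 0.131). Release and rise.

Emit:
{"fn": "jog_arm", "kwargs": {
  "rows": [
    [0,0,0,0,0,0,45],
    [0,0,0,0,0,0,45],
    [0,0,0,0,0,0,45],
    [-0.02,0,0,0,0,0,45],
    [-0.06,0,0,0,0,0,45],
    [-0.11,0,0,0,0,0,45],
    [-0.16,0,0,0,0,0,45],
    [-0.2,0,-0.03,0,0,0,45],
    [-0.2,0,-0.06,0,0,0,45],
    [-0.2,0,-0.06,0,0,0,45]
  ]
}}

```text
time: 31.85
tool_pos: [0.525, -0.0929, 0.3335]
tcp_rot: [1.112, 1.266, -1.106]
wrist_force: [0.4, 0.1, 0.3]
width: 0.452
```

```bash
cat > lidchk.py <<'E'
from h import *
import sys
im,T=shot("wrist",sys.argv[1]); print(T[:3,3])
c0=np.array([.533,-.1555,0]);th=.1357;M=R.from_rotvec([0,0,th]).as_matrix()
P=lambda q:proj("wrist",np.array(q,float)@M.T+c0,T).astype(np.float32)
v=im.astype(np.float32)
def prof(axis,fix,lo,hi,z=.118):
    t=np.arange(lo,hi,.001); q=np.zeros((len(t),3)); q[:,axis]=t; q[:,1-axis]=fix; q[:,2]=z
    uv=P(q); c=cv2.remap(v,uv[:,0].copy(),uv[:,1].copy(),cv2.INTER_LINEAR).reshape(-1,3)
    return ' '.join(f"{int(a.sum()/3)}" for a in c)
for fx in(-.04,.04):
    print("y profile -70..-44 x=",fx,prof(1,fx,-.070,-.044)); print("y profile 44..70",prof(1,fx,.044,.070))
for fy in(-.04,.04):
    print("x profile -97..-74 y=",fy,prof(0,fy,-.097,-.074)); print("x profile 74..97",prof(0,fy,.074,.097))
E
python3 lidchk.py w17
```

```text
[ 0.525  -0.0929  0.3335]
y profile -70..-44 x= -0.04 88 92 93 94 97 99 98 84 88 91 88 79 75 116 205 206 206 207 180 196 204 201 200 201 202 204 205
y profile 44..70 197 197 198 198 198 198 198 199 198 206 171 188 139 129 108 86 90 91 83 105 160 164 172 175 174 174 183
y profile -70..-44 x= 0.04 92 92 93 94 94 94 91 84 91 92 94 77 69 98 157 199 202 200 131 195 204 202 203 205 206 206 206
y profile 44..70 198 197 198 199 200 200 199 198 198 206 165 126 126 129 124 80 88 92 81 112 160 155 157 167 169 168 175
x profile -97..-74 y= -0.04 104 109 113 113 112 110 108 107 92 88 90 79 83 224 227 160 206 203 203 203 203 203 203 203
x profile 74..97 203 202 202 202 202 202 202 202 203 165 150 69 68 89 88 95 148 167 170 166 161 154 149 144
x profile -97..-74 y= 0.04 186 188 187 187 186 186 184 154 102 85 83 68 107 233 230 211 194 196 196 195 196 195 195 196
x profile 74..97 199 199 198 199 199 199 199 199 197 176 130 75 71 84 84 104 187 188 187 187 187 187 187 187
```

The lid is seated centrally: its edge gaps agree within about 1 mm on all sides. Before turning lock 1, I'll check that the gripper clears the drawer cabinet.

```bash
python3 - <<'E'
from h import *
print("cab bottom",back("scene",[(472,285),(583,367)],0)[:,:2]); 
for z in(.1,.15,.2,.25): print(z,back("scene",[(478,233),(586,306)],z)[:,:2].ravel())
th=.1357;e=np.array([np.cos(th),np.sin(th)])
for s,n in((1,"lock1"),(-1,"lock2")):
    p=np.array([.533,-.1555])+s*.112*e; print(n,p,goal((*p,.2),th),goal((*p,.137),th))
# where do red wings appear in w17
im=cv2.imread("pics/w17.png");T=np.load("pics/w17.npy");h=cv2.cvtColor(im,cv2.COLOR_BGR2HSV)
m=((h[...,0]<6)|(h[...,0]>174))&(h[...,1]>150)&(h[...,2]>80)
n,l,s,c=cv2.connectedComponentsWithStats(m.astype(np.uint8))
for i in range(1,n):
    if s[i,4]>100: print(s[i],c[i],back("wrist",[c[i]],.155,T)[0][:2])
print(monitor.read_state()["q"])
E
```

```text
cab bottom [[ 0.8023 -0.166 ]
 [ 0.7738 -0.4582]]
0.1 [ 0.8632 -0.1178  0.8279 -0.4037]
0.15 [ 0.8045 -0.1474  0.7714 -0.4148]
0.2 [ 0.7457 -0.177   0.7149 -0.426 ]
0.25 [ 0.6869 -0.2066  0.6584 -0.4372]
lock1 [ 0.644  -0.1403] [ 0.1322  0.1118  0.0617 -0.0014  0.0006 -0.0027] [ 0.1952  0.1116  0.0616 -0.0014  0.0006 -0.0027]
lock2 [ 0.422  -0.1707] [ 0.1316 -0.1122  0.062  -0.0014  0.0006 -0.0027] [ 0.1946 -0.1124  0.062  -0.0014  0.0006 -0.0027]
[162 191  19  41 562] [171.306 210.879] [ 0.4116 -0.1078]
[175 255  21  50 715] [185.7133 280.1021] [ 0.4254 -0.1678]
[428 254  20  49 707] [437.1909 276.3833] [ 0.6397 -0.1355]
[-0.2246 -0.056   1.7722  0.0004  1.4226 -0.3589]
```

Emit:
{"fn": "jog_arm", "kwargs": {
  "rows": [
    [0,0.04,0.02,0,0,0,40],
    [0,0.08,0.04,0,0,0,40],
    [0,0.112,0.062,0,0,-0.003,40],
    [0.04,0.112,0.062,0,0,-0.003,40],
    [0.08,0.112,0.062,0,0,-0.003,40],
    [0.12,0.112,0.062,0,0,-0.003,40],
    [0.145,0.112,0.062,0,0,-0.003,40],
    [0.145,0.112,0.062,0,0,-0.003,40]
  ]
}}

```text
time: 32.7
tool_pos: [0.6398, -0.1406, 0.1796]
tcp_rot: [1.106, 1.281, -1.118]
wrist_force: [-0.6, 0.5, 0.3]
width: 0.398
```

```bash
cat > wing.py <<'E'
from h import *
import sys
im,T=shot("wrist",sys.argv[1]); h=cv2.cvtColor(im,cv2.COLOR_BGR2HSV)
m=((h[...,0]<6)|(h[...,0]>174))&(h[...,1]>150)&(h[...,2]>80)
n,l,s,c=cv2.connectedComponentsWithStats(m.astype(np.uint8))
th=.1357;M=R.from_rotvec([0,0,th]).as_matrix();S=float(sys.argv[2])
for i in range(1,n):
    if s[i,4]>200:
        print(s[i]); ys,xs=np.where(l==i)
        a=cv2.minAreaRect(np.c_[xs,ys].astype(np.float32)); print(a)
        for p in cv2.boxPoints(a): print((M.T@(back("wrist",[p],.158,T)[0]-[.533,-.1555,0]))[:2]-[S*.112,0])
p=np.array([.533,-.1555])+S*.112*np.array([np.cos(th),np.sin(th)])
print(T[:3,3],monitor.read_state()["q"][5],goal((*p,.137),th))
E
python3 wing.py w18 1
```

```text
[ 312  242   22   92 1672]
((322.5, 287.5), (91.0, 21.0), 90.0)
[-0.0042  0.0263]
[0.0047 0.0263]
[ 0.0053 -0.0178]
[-0.0044 -0.0179]
[ 0.6398 -0.1406  0.1796] -0.3867515080527754 [ 0.0461  0.0026 -0.0002 -0.002  -0.0018  0.0074]
```

The wing is within 1 mm of the predicted position. Descend and grip lock 1.

Emit:
{"fn": "jog_arm", "kwargs": {
  "force": 60,
  "rows": [
    [0.02,0.0026,0.001,-0.002,-0.002,0.007,40],
    [0.038,0.0026,0.001,-0.002,-0.002,0.007,40],
    [0.045,0.0026,0.001,-0.002,-0.002,0.007,40],
    [0.045,0.0026,0.001,-0.002,-0.002,0.007,40],
    [0.045,0.0026,0.001,-0.002,-0.002,0.007,0],
    [0.045,0.0026,0.001,-0.002,-0.002,0.007,0],
    [0.045,0.0026,0.001,-0.002,-0.002,0.007,0],
    [0.045,0.0026,0.001,-0.002,-0.002,0.007,0],
    [0.045,0.0026,0.001,-0.002,-0.002,0.007,0],
    [0.045,0.0026,0.001,-0.002,-0.002,0.007,0]
  ]
}}

```text
time: 33.75
tool_pos: [0.6434, -0.1423, 0.1403]
tcp_rot: [1.107, 1.271, -1.11]
wrist_force: [-6.0, -0.9, 5.4]
width: 0.1
```

Emit:
{"fn": "jog_arm", "kwargs": {
  "rows": [
    [0,0,0,0.13,0,0,0],
    [0,0,-0.0005,0.27,0,0,0],
    [0,0,-0.0005,0.4,0,0,0],
    [0,0,-0.001,0.54,0,0,0],
    [0,0,-0.001,0.67,0,0,0],
    [0,0,-0.0015,0.81,0,0,0],
    [0,-0.0005,-0.0015,0.94,0,0,0],
    [0,-0.0005,-0.002,1.08,0,0,0],
    [0,-0.001,-0.002,1.21,0,0,0],
    [0,-0.001,-0.0025,1.35,0,0,0],
    [0,-0.001,-0.0028,1.48,0,0,0],
    [0,-0.001,-0.0028,1.58,0,0,0],
    [0,-0.001,-0.0028,1.6,0,0,0],
    [0,-0.001,-0.0028,1.6,0,0,0]
  ]
}}

```text
time: 35.15
tool_pos: [0.6416, -0.1409, 0.1404]
tcp_rot: [2.16, 0.115, -2.166]
wrist_force: [-1.7, -5.4, -4.2]
width: 0.102
```

```bash
python3 - <<'E'
from h import *
s=monitor.read_state(); T=tool(); y=T[:3,1]; print(s["tool_pos"],s["wrist_force"],s["torque"],s["width"],"jaw yaw rel case",np.arctan2(y[1],y[0])-.1357,s["q"])
E
```

```text
[ 0.6416 -0.1409  0.1404] [-1.6663 -5.3653 -4.1645] [-0.9117  0.3268  0.6286] 0.10191367536778613 jaw yaw rel case -1.5965714513625229 [-0.2519  0.2982  1.7336 -0.0048  1.1111  1.2111]
```

Lock 1 reached its stop: the jaws read −1.60 rad and the moment rose to 0.63 N·m. Release, rise, and unwind on the way to lock 2.

Emit:
{"fn": "jog_arm", "kwargs": {
  "rows": [
    [0,0,0,-0.02,0,0,40],
    [0,0,0,-0.02,0,0,40],
    [0,0,0,-0.02,0,0,40],
    [-0.02,0,0,0,0,0,40],
    [-0.06,0,0,0,0,0,40],
    [-0.11,0,0,0,0,0,40],
    [-0.12,0,0,-0.14,0,0,40],
    [-0.12,0,0,-0.28,0,0,40],
    [-0.12,0,0,-0.42,0,0,40],
    [-0.12,0,0,-0.56,0,0,40],
    [-0.12,0,0,-0.7,0,0,40],
    [-0.12,0,0,-0.84,0,0,40],
    [-0.12,0,0,-0.98,0,0,40],
    [-0.12,0,0,-1.12,0,0,40],
    [-0.12,0,0,-1.26,0,0,40],
    [-0.12,0,0,-1.4,0,0,40],
    [-0.12,0,0,-1.54,0,0,40],
    [-0.12,0,0,-1.597,0,0,40],
    [-0.12,0,0,-1.597,0,0,40]
  ]
}}

```text
time: 37.05
tool_pos: [0.6422, -0.14, 0.2611]
tcp_rot: [1.105, 1.269, -1.111]
wrist_force: [-0.5, 0.0, -0.0]
width: 0.402
```

```bash
python3 wing.py w19 1; python3 - <<'E'
from h import *
th=.1357;p=np.array([.533,-.1555])-.112*np.array([np.cos(th),np.sin(th)]); print(goal((*p,.26),th),goal((*p,.18),th))
E
```

```text
[ 13 139  21  51 502]
((23.97058868408203, 163.88235473632812), (51.175018310546875, 10.186494827270508), 75.96376037597656)
[-0.1789  0.0619]
[-0.1727  0.0633]
[-0.1718  0.0338]
[-0.1782  0.0322]
[ 285  225   62   22 1185]
((315.5, 235.5), (21.0, 61.0), 90.0)
[-0.0193  0.0103]
[0.0192 0.0104]
[ 0.0196 -0.0036]
[-0.0196 -0.0037]
[ 0.6422 -0.14    0.2611] -0.3848570093861285 [ 0.124   0.002   0.     -0.0006  0.0034  0.0017]
[ 0.0014 -0.2222  0.0006 -0.0006  0.0034  0.0017] [ 0.0814 -0.2221  0.0003 -0.0006  0.0034  0.0017]
```

Lock 1's wing now lies along the case x axis. On to lock 2.

Emit:
{"fn": "jog_arm", "kwargs": {
  "rows": [
    [0,-0.045,0,0,0,0,40],
    [0,-0.09,0,0,0,0,40],
    [0,-0.135,0,0,0,0,40],
    [0,-0.18,0,0,0.003,0.002,40],
    [0,-0.222,0,0,0.003,0.002,40],
    [0.04,-0.222,0,0,0.003,0.002,40],
    [0.08,-0.222,0,0,0.003,0.002,40],
    [0.08,-0.222,0,0,0.003,0.002,40],
    [0.08,-0.222,0,0,0.003,0.002,40]
  ]
}}

```text
time: 38.0
tool_pos: [0.4219, -0.1701, 0.1817]
tcp_rot: [1.11, 1.27, -1.11]
wrist_force: [-0.1, -0.6, -0.5]
width: 0.398
```

```bash
python3 wing.py w20 -1
```

```text
[ 231  149   26   63 1283]
((243.63526916503906, 179.75881958007812), (62.967830657958984, 21.09153938293457), 85.60128784179688)
[-0.0325  0.0651]
[-0.024   0.0657]
[-0.0232  0.0398]
[-0.0321  0.0391]
[ 302  242   22   92 1631]
((312.5, 287.5), (91.0, 21.0), 90.0)
[-0.0042  0.0258]
[0.0048 0.0258]
[ 0.0051 -0.0189]
[-0.0047 -0.0189]
[ 0.4219 -0.1701  0.1817] -0.5725889068779209 [ 0.046  -0.0012 -0.0002 -0.0009  0.0013 -0.0019]
```

Emit:
{"fn": "jog_arm", "kwargs": {
  "force": 60,
  "rows": [
    [0.02,-0.0005,0.0005,0,0,0,40],
    [0.038,-0.0005,0.0005,0,0,0,40],
    [0.044,-0.0005,0.0005,0,0,0,40],
    [0.044,-0.0005,0.0005,0,0,0,40],
    [0.044,-0.0005,0.0005,0,0,0,0],
    [0.044,-0.0005,0.0005,0,0,0,0],
    [0.044,-0.0005,0.0005,0,0,0,0],
    [0.044,-0.0005,0.0005,0,0,0,0],
    [0.044,-0.0005,0.0005,0,0,0,0],
    [0.044,-0.0005,0.0005,0,0,0,0]
  ]
}}

```text
time: 39.05
tool_pos: [0.4214, -0.172, 0.1408]
tcp_rot: [1.106, 1.27, -1.111]
wrist_force: [-8.1, -1.6, 9.1]
width: 0.1
```

Emit:
{"fn": "jog_arm", "kwargs": {
  "rows": [
    [0,0,0,0.13,0,0,0],
    [0,0,-0.0005,0.27,0,0,0],
    [0,0,-0.0005,0.4,0,0,0],
    [0,0,-0.001,0.54,0,0,0],
    [0,0,-0.001,0.67,0,0,0],
    [0,0,-0.001,0.81,0,0,0],
    [0,0,-0.0015,0.94,0,0,0],
    [0,0,-0.0015,1.08,0,0,0],
    [0,-0.0005,-0.0015,1.21,0,0,0],
    [0,-0.0005,-0.002,1.35,0,0,0],
    [0,-0.0005,-0.002,1.48,0,0,0],
    [0,-0.0005,-0.002,1.58,0,0,0],
    [0,-0.0005,-0.002,1.6,0,0,0],
    [0,-0.0005,-0.002,1.6,0,0,0]
  ]
}}

```text
time: 40.45
tool_pos: [0.4205, -0.1714, 0.1409]
tcp_rot: [2.161, 0.112, -2.165]
wrist_force: [-1.0, -6.5, -5.4]
width: 0.094
```

```bash
python3 - <<'E'
from h import *
s=monitor.read_state(); T=tool(); y=T[:3,1]; print(s["wrist_force"],s["torque"],s["width"],"jaw yaw rel case",np.arctan2(y[1],y[0])-.1357)
E
```

```text
[-0.9737 -6.5126 -5.4186] [-0.8612  0.1291  0.6632] 0.09401879957158422 jaw yaw rel case -1.597182028753691
```

Emit:
{"fn": "jog_arm", "kwargs": {
  "rows": [
    [0,0,0,-0.02,0,0,40],
    [0,0,0,-0.02,0,0,40],
    [0,0,0,-0.02,0,0,40],
    [-0.02,0,0,-0.02,0,0,40],
    [-0.06,0,0,-0.02,0,0,40],
    [-0.11,0,0,-0.02,0,0,40],
    [-0.16,0,0,-0.02,0,0,40],
    [-0.18,0,0,-0.02,0,0,40],
    [-0.18,0,0,-0.02,0,0,40]
  ]
}}

```text
time: 41.35
tool_pos: [0.4231, -0.1713, 0.3264]
tcp_rot: [2.157, 0.129, -2.142]
wrist_force: [0.2, 1.3, -0.4]
width: 0.399
```

Both turns ended at the stop. One last numeric check from above: wings, lid edges and tongues.

Emit:
{"fn": "jog_arm", "kwargs": {
  "rows": [
    [0,0,-0.045,0,0,0,40],
    [0,0,-0.09,0,0,0,40],
    [0,0,-0.13,0,0,0,40],
    [0,0,-0.14,0,0,0,40],
    [0,0,-0.14,0,0,0,40],
    [0,0,-0.14,0,0,0,40]
  ]
}}

```text
time: 41.95
tool_pos: [0.5607, -0.153, 0.3259]
tcp_rot: [2.154, 0.13, -2.146]
wrist_force: [-0.5, -0.1, 0.8]
width: 0.402
```

```bash
python3 lidchk.py w21; python3 - <<'E'
from h import *
im=cv2.imread("pics/w21.png");T=np.load("pics/w21.npy");h=cv2.cvtColor(im,cv2.COLOR_BGR2HSV);M=R.from_rotvec([0,0,.1357]).as_matrix()
m=((h[...,0]<6)|(h[...,0]>174))&(h[...,1]>150)&(h[...,2]>80)
n,l,s,c=cv2.connectedComponentsWithStats(m.astype(np.uint8))
for i in range(1,n):
    if s[i,4]>150:
        ys,xs=np.where(l==i); b=cv2.boxPoints(cv2.minAreaRect(np.c_[xs,ys].astype(np.float32)))
        print(((back("wrist",b,.158,T)-[.533,-.1555,0])@M)[:,:2].round(4).tolist())
print(monitor.read_state()["time"],monitor.read_state()["wrist_force"])
E
```

```text
[ 0.5607 -0.153   0.3259]
y profile -70..-44 x= -0.04 106 106 106 107 110 110 97 91 95 95 108 135 136 136 133 184 210 209 209 209 209 210 212 213 213 212 210
y profile 44..70 205 205 205 205 205 210 215 214 214 165 137 136 135 77 65 95 94 103 142 164 164 168 172 173 174 176 176
y profile -70..-44 x= 0.04 98 96 96 95 94 95 78 83 93 97 85 160 206 209 212 199 142 138 139 126 188 210 209 208 210 211 212
y profile 44..70 204 205 205 205 207 207 207 207 207 206 206 161 137 94 57 88 94 103 129 132 127 126 131 150 162 160 157
x profile -97..-74 y= -0.04 178 177 176 175 175 170 170 169 125 101 95 84 67 54 89 235 234 205 209 207 206 206 206 206
x profile 74..97 213 213 213 214 214 214 214 214 214 214 214 211 143 89 93 94 76 112 114 113 112 105 102 100
x profile -97..-74 y= 0.04 32 30 30 35 40 38 37 36 30 30 30 29 32 33 33 33 35 40 40 38 38 38 38 37
x profile 74..97 197 197 197 196 197 196 180 195 236 236 223 166 113 89 87 88 103 142 148 147 162 170 138 155
[[0.131, 0.0036], [0.1309, -0.0057], [0.093, -0.0056], [0.0931, 0.0041]]
[[-0.0709, 0.0344], [-0.07, 0.0151], [-0.0824, 0.0148], [-0.0833, 0.0344]]
[[-0.0785, 0.0028], [-0.0786, -0.006], [-0.1285, -0.0059], [-0.1284, 0.0033]]
42.0 [-0.559  -0.0897  0.0971]
```

Both wings lie along the case's x axis (about 1.57 rad). The lid is inside the rebate, offset no more than about 3 mm at the +x end, where lock 1's tongue dragged it. The arm is clear of everything, so I'm handing in.

```bash
python3 -c "
from workcell import finish_job; print(finish_job())"
```

```text
the job is handed in; nothing more can be done
None
```

I put the three plates on the rack into the case, laid the lid in its rebate, turned both locks to their end stops, and handed the job in at about 42 s of robot time. No verdict is reported back.

- **Plates:** green, red and white stand in slots −30, 0 and +30 mm. I confirmed this by eye before the lid went on. The purple lookalike and the tools were left alone.
- **Lid:** on release it was central to within about 1 mm. The last check, after the locks, showed its +x end about 3 mm towards +y, probably dragged by the lock's tongue. That is within the play and the 7 mm limit. I judged flatness only from the height at which the lid met the ledge.
- **Locks:** each turn came up against resistance at about 1.6 rad, and the final image shows both wings along the case's x axis (about 1.57 rad).
- **Not checked:** I didn't measure the tongue heights. That they dropped into the notches is inferred from the turn passing the 1.05 to 1.4 rad drop range. I had also used all 16 picture views by then, so the lid and lock checks were numeric only.

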